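Set out the bomb calorimeter parts for the next determination

TASK

Set the bench out for the next combustion-bomb test: hang the bomb head in the ring of the blue head stand with its electrodes down, and stand the steel crucible upright in the middle of the balance pan for weighing. Along the middle line of the white mat put a straight row, all upright: the bomb vessel at the mat's centre, the knurled screw ring lying flat between the vessel and the head stand, and the blue-capped sample jar between the vessel and the balance, ring and jar each about halfway from the vessel to their end of the mat. Never tip the glass jar over, and leave the brown crucible where it is.

Things in the scene. Friction and masses are not known exactly. Their poses are not given: they have to be found in the camera images.
- vessel: Combustion bomb vessel: thick-walled bright steel cup standing upright, mouth up, about 0.6 to 0.85 kg. Body 54 mm diameter up to 64 mm height, then a threaded neck 46 mm diameter (dark thread lines) up to 86 mm, mouth 36 mm wide. Origin at the centre of its underside, z up.
- screw_ring: Screw ring (ring nut) of the bomb: bright steel ring with a knurled outside (dark ribs), lying flat, 64 mm outside diameter, 49 mm bore, 24 mm high, about 0.28 kg. Origin at the centre of its underside, z up along its axis.
- bomb_head: Steel disc, 46 mm dia, 12 mm thick; on top a brass knob 20 mm dia, 30 mm high, the place to grip (the 6 mm red terminal beside it is 10 mm high). Below: black plug 33 mm dia, 8 mm deep, and electrodes down to 56 mm, within 13 mm of the axis. 0.3 kg. Origin: on the axis, disc's underside; z up. Starts upright in the mouth of a loose glass beaker (44 mm dia, 75 mm tall), disc on the rim.
- steel_crucible: Sample crucible of bright steel: little open cup, 27 mm diameter at the rim, 25 mm at the foot, 18 mm high, 15 g, standing upright. Origin at the centre of its underside, z up.
- sample_jar: Sample jar of amber glass with a paper band and a blue cap, upright, 40 mm diameter, 54 mm high, 90 g. Origin at the centre of its underside, z up.
- head_stand: Fixed. Blue base 110 x 100 x 12 mm, a steel post 98 mm high, 50 mm from the ring's axis towards its +x, and a level steel ring, 58 mm outside, 37 mm hole, upper face 96 mm above the bench. The head's disc rests on that face, plug in the hole (2 mm play all round). Origin: on the bench under the ring's centre; z up. Stands at one end of the mat, left or right.
- balance: Fixed. Pale housing 175 x 140 mm, 38 mm high (42 mm at the display), reaching 100 mm from the pan's centre to its -x (display, robot's side) and 75 mm to +x. Round flat steel pan, 84 mm dia, upper face 50 mm above the bench, does not move. Origin: on the bench under the pan's centre; z up. Stands at the end of the mat away from the head stand.
- mat: White bench mat, fixed flat on the bench, 150 mm (its x) by 290 mm (its y) and 3 mm thick, turned only a few degrees, so its long middle line (its y axis) runs roughly left to right before the robot. Origin at the centre of its underside, z up.
- clay_crucible: Spare crucible of brown fireclay, of the same shape and size as the steel one (27 mm rim, 18 mm high). Not to be used: leave it where it stands. Origin at the centre of its underside, z up.
Not all that is in view belongs to the job. What is shaped like the vessel but green or orange is not meant.

How it is judged:
By the outcome, as a careful person would: the job done as asked, in the order asked, and still so for the second after the job is handed in, with the robot touching nothing.
It also fails if it takes over 144 s, if anything falls off the work surface, if the arm or the gripper's body presses on something with over 40 N, if the wrist force passes 120 N, or if a joint passes its speed limit or range.

ROBOT

A 6-joint arm with a two-finger parallel gripper is mounted at the origin on the work surface. World frame = base frame: x ahead of the robot, y to its left, z up, the work surface at z = 0. Lengths are in mm, angles in rad, forces in N, time in s.
With the tool pointing down it reaches from about 300 to 775 mm from the base axis. Payload 14.6 kg.
Tool frame: the origin (TCP) lies midway between the tips of the shut fingers; the grasp point (between the pads) lies 19 mm behind it; z points along the fingers, y is the line along which they close (so a half turn about z gives the same grasp; the last joint's range is limited). The gripper opens to 94 mm and grips with 3 to 60 N. Pads are 16 mm wide; open, the fingers measure 119 mm over their backs; the gripper's body (75 mm by 177 mm) begins 78 mm behind the grasp point.
Start: joints at [-1.326, 0.3, 1.521, -0, 1.321, -0.067], TCP at [168.718, -523.473, 205.446] pointing down, gripper open.
Joint ranges: [-3.03, 3.03], [-0.79, 2.21], [0.23, 2.52], [-1.04, 4.18], [0, 3.07], [-2.55, 2.55]. Speed limits (rad/s): [2.22, 2.22, 2.57, 3.14, 3.14, 3.14].

INTERFACE

Orientations are given as [roll, pitch, yaw] about the fixed x, y, z axes, in that order (R = Rz(yaw) Ry(pitch) Rx(roll)).
In Python, from cell import * gives the robot as it stands. The module is installed in compiled form; this text tells all that it offers.
- The arm moves only by the tool servo_tool, never from a script. Its argument "motion" is a list of rows, each an object of numbers: "wx", "wy", "wz": the turn, a rotation vector about the tool's x, y, z in units of 2 rad (1.0 is 2 rad); "dx", "dy", "dz": the shift along the tool's x, y, z in units of 10 cm (1.0 is 10 cm); "fingers": the closure, from -1 (fully open) to 1 (shut). In form: [{"wx": .., "wy": .., "wz": .., "dx": .., "dy": .., "dz": .., "fingers": ..}, ...]. A call has 1 to 10 rows; each row is the pose to reach, as a shift and turn from the pose commanded when the call began, along the tool's axes at that moment; what a row does not reach only later rows make up. A row lasts 1/10 s, in which the tool goes at most 50 mm and 8.59 degrees, less where a joint would pass 70% of its speed; a pose out of reach is approached as far as the arm can. A call with a number of a shift or a turn outside -1 to 1 is refused whole. A call with a gripper value outside its range is refused whole. The fingers move at their own pace and stop on an object; "newtons" is the grip in N (left out, the last holds). Time passes only in rows, so rows that repeat a pose let the fingers close. It gives the time, the measured TCP pose, the force, the opening and the grip force at its end, in the units of the state.
- read_state(): the state, without advancing time (a new reading comes with each control period).
- camera(name): name is "side" or "top" or "wrist"; returns a dict with "image" (400x640x3 uint8, red, green, blue), "fx", "fy", "cx", "cy" (pixels), "R" (3x3) and "t" (3): a world point X has camera coordinates R X + t. Camera axes: x right, y down, z forward; pixel columns grow to the right and rows downward; lengths in mm; the calibration is good to about 2 mm. A picture is of the moment at which its call begins. There is no depth.
- sign_off(): hands the job in; it is judged then, once.
Trained networks look in a picture, given as the dict that the camera call returned (one of the last four; its "shot" number tells which), for a name from the list of things; names that differ only in an ending like _2 or _b are one class to them, and where a whole thing is asked for, a point or a joint stands for the part that bears it (a point fixed in the world has none). Each returns a list of dicts, best first, with "conf" (0 to 1); they miss things now and then, are a little off and sometimes report something else, mostly with a low value. They report only what shows in the picture. A call takes as long as a camera call. They do not tell look-alikes from the thing itself.
- spot_in(query, picture): "location" ([column, row] in pixels, amid what is visible of it).
- trace(query, picture): "pixels" (400x640 bool, what is visible of it) and "location" ([column, row] in pixels, amid what is visible of it).
The state is a dict: "clock": time; "joints": joint angles; "qd": joint speeds; "effort": joint torques, N m; "eef_pos": TCP position; "eef_rot": TCP orientation; "wrist_force": force on the tool from outside, world axes, zero at the start; "moment": the same for the moment, N m; "finger_gap": finger opening in mm; "finger_force": force on a finger pad.
Only numpy, scipy, OpenCV 4.12 (cv2) and the standard library are available. Lean on these libraries where they do the work, as an engineer would, in place of code of your own. Each camera call takes 0.05 s, during which the arm holds its last target. There are 200 camera calls.

## Working session

There is one attempt and no reset: what is moved stays moved. The work goes in short steps, Python scripts to look and compute and a tool call to move; the robot and the scene stay as the last step left them, time stands still between calls to the robot, and variables do not carry over. Pictures are saved under pics/ and viewed, at most 14 in all, crops included, and the job is handed in when it is done.

Besides the shell and the picture viewer there is one more tool, called after "Call:" in YAML: its name, and indented under it one key for each argument. servo_tool: Moves the arm, as the interface text tells. Its arguments: {"type":"object","properties":{"motion":{"type":"array","items":{"type":"object","properties":{"wx":{"type":"number"},"wy":{"type":"number"},"wz":{"type":"number"},"dx":{"type":"number"},"dy":{"type":"number"},"dz":{"type":"number"},"fingers":{"type":"number"}}}},"newtons":{"type":"number"}},"required":["motion"]}

```bash
mkdir -p pics
python3 - <<'E'
from cell import *
import cv2, numpy as np
s=read_state();print(s)
ims=[]
for n in("top","side"):
    c=camera(n);cv2.imwrite(f"pics/{n}0.png",c["image"][:,:,::-1])
    print(n,c["fx"],c["cx"],c["cy"],np.round(c["R"],3).tolist(),np.round(c["t"]))
    for q in["vessel","screw_ring","bomb_head","steel_crucible","sample_jar","head_stand","balance","mat","clay_crucible"]:
        print(q,[(np.round(d["location"]).tolist(),round(d["conf"],2)) for d in spot_in(q,c)])
E
```

```text
{'clock': 0.0, 'joints': array([-1.32556059e+00,  3.00457968e-01,  1.52156612e+00, -3.85422770e-05,
        1.32069707e+00, -6.66105820e-02]), 'qd': array([ 2.90361227e-05, -2.39858203e-03, -1.68808307e-03, -1.14499906e-04,
       -1.46571625e-03,  4.27361927e-04]), 'effort': array([ 2.26322649e-03, -5.31804550e+01, -3.52736878e+01,  7.08976644e-02,
        2.43814825e-02, -1.01739654e-04]), 'eef_pos': array([ 168.66863871, -523.22915904,  204.89986075]), 'eef_rot': array([-3.14046417e+00, -3.78651003e-05,  3.11855858e-01]), 'wrist_force': array([ 0.16710175, -1.02038567, -0.4845157 ]), 'moment': array([ 0.00312968, -0.00991427,  0.05194005]), 'finger_force': 0.0, 'finger_gap': 93.66476131126862}
top 411.5485437327963 315.54353217623964 201.48279139467928 [[-0.006, -1.0, -0.003], [-0.991, 0.006, -0.134], [0.134, 0.003, -0.991]] [-11. 471. 918.]
vessel [([225.0, 233.0], 0.9), ([190.0, 208.0], 0.79)]
screw_ring [([282.0, 208.0], 0.75)]
bomb_head [([396.0, 231.0], 0.59)]
steel_crucible []
sample_jar [([178.0, 257.0], 0.82), ([419.0, 137.0], 0.65)]
head_stand [([421.0, 136.0], 0.92)]
balance [([219.0, 138.0], 0.57)]
mat [([317.0, 140.0], 0.66)]
clay_crucible [([435.0, 246.0], 0.46)]
side 491.1775457986598 309.1953136930447 200.2948018465156 [[-0.876, -0.483, -0.013], [-0.254, 0.484, -0.837], [0.41, -0.73, -0.547]] [416. 185. 878.]
vessel [([241.0, 294.0], 0.85), ([341.0, 302.0], 0.84), ([293.0, 278.0], 0.73)]
screw_ring [([306.0, 242.0], 0.91)]
bomb_head [([376.0, 165.0], 0.62)]
steel_crucible [([291.0, 278.0], 0.36)]
sample_jar [([286.0, 333.0], 0.8)]
head_stand [([304.0, 157.0], 0.87)]
balance [([186.0, 259.0], 0.96)]
mat [([255.0, 207.0], 0.98), ([377.0, 167.0], 0.56)]
clay_crucible []
```

Run:
```python
import cv2
t=cv2.imread("pics/top0.png");s=cv2.imread("pics/side0.png")
cv2.imwrite("pics/top0c.png",cv2.resize(t[60:310,130:480],(800,571),interpolation=2))
cv2.imwrite("pics/side0c.png",cv2.resize(s[90:390,120:500],(760,600),interpolation=2))
```

```text
(no output)
```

View pics/top0c.png

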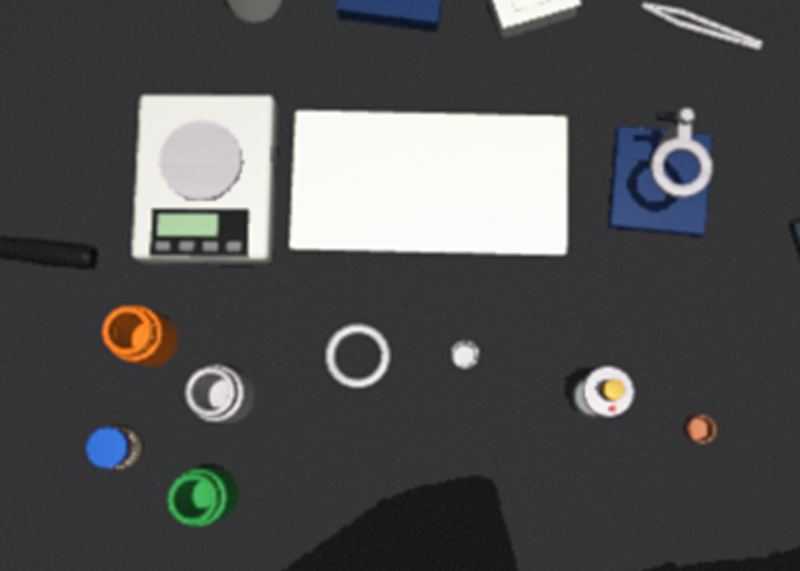

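View pics/side0c.png

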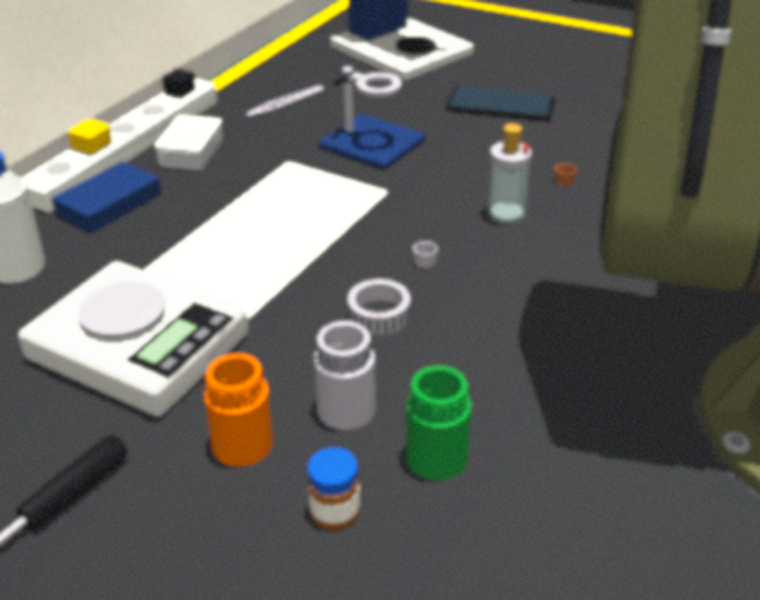

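The top crop shows, left to right in full-picture pixels: orange look-alike (190,207), steel vessel (225,232), green look-alike (218,277), jar (178,256), ring (287,215), steel crucible (334,215), head in beaker (396,231) and clay crucible (437,248). The balance is on the left and the head stand on the right. I choose the bright steel vessel at (225,232), the bright crucible at (334,215) and the brass-knobbed head at (396,231).

```bash
cat > h.py <<'E'
from cell import *
import cv2, numpy as np
from scipy.optimize import least_squares
def proj(c,P):
    q=np.atleast_2d(P)@np.array(c["R"]).T+np.array(c["t"])
    return q[:,:2]/q[:,2:]*[c["fx"],c["fy"]]+[c["cx"],c["cy"]]
def ray(c,p):
    R=np.array(c["R"]);C=-R.T@np.array(c["t"])
    d=R.T@np.array([(p[0]-c["cx"])/c["fx"],(p[1]-c["cy"])/c["fy"],1]);return C,d
def onz(c,p,z):
    C,d=ray(c,p);return (C+d*(z-C[2])/d[2])
A=np.linspace(0,2*np.pi,48,endpoint=False)
PROF={"vessel":[(27,0),(27,64),(23,86)],"screw_ring":[(32,0),(32,24)],"steel_crucible":[(12.5,0),(13.5,18)],"sample_jar":[(20,0),(20,54)],"clay_crucible":[(12.5,0),(13.5,18)]}
def hullc(c,prof,x,y,z):
    P=np.vstack([np.c_[x+r*np.cos(A),y+r*np.sin(A),0*A+z+h] for r,h in prof])
    H=cv2.convexHull(proj(c,P).astype(np.float32));m=cv2.moments(H);return np.array([m["m10"],m["m01"]])/m["m00"],m["m00"]
def maskc(m):
    H=cv2.convexHull(np.argwhere(m)[:,::-1].astype(np.float32).copy());k=cv2.moments(H);return np.array([k["m10"],k["m01"]])/k["m00"],k["m00"]
def fit(prof,obs,x0,fixz=None):
    f=lambda v:np.concatenate([hullc(c,prof,v[0],v[1],v[2] if fixz is None else fixz)[0]-p for c,p in obs])
    r=least_squares(f,x0);return r.x,r.fun
def save(n,c): cv2.imwrite(f"pics/{n}.png",c["image"][:,:,::-1])
def st():
    s=read_state();print("t",round(s["clock"],2),"pos",s["eef_pos"].round(1),"rot",s["eef_rot"].round(3),"gap",round(s["finger_gap"],1),"ff",round(s["finger_force"],1),"F",s["wrist_force"].round(1));return s
def rotv(s):
    from scipy.spatial.transform import Rotation as Ro
    return Ro.from_euler("xyz",s["eef_rot"]).as_matrix()
def go(x,y,z,yaw=None):
    """shift in units in tool axes + yaw turn (tool pointing down)"""
    s=read_state();R=rotv(s);d=R.T@(np.array([x,y,z])-s["eef_pos"])/100
    w=0 if yaw is None else (-(yaw-s["eef_rot"][2]))/2
    print("go",d.round(3),"wz",round(w,3))
E
python3 - <<'E'
from h import *
T=camera("top");S=camera("side")
for q,x0,pt,ps in[("vessel",(350,200,0),(225,233),(293,278)),("screw_ring",(400,70,0),(284,212),(306,242)),("steel_crucible",(400,-30,0),(334,215),(332,217)),("sample_jar",(300,300,0),(178,257),(286,333)),("clay_crucible",(300,-260,0),(437,248),(402,177))]:
    obs=[];n=[]
    for c,p in((T,pt),(S,ps)):
        L=[d for d in trace(q,c) if np.hypot(*(np.array(d["location"])-p))<15]
        if not L: print(q,"miss");continue
        m,a=maskc(L[0]["pixels"]);obs.append((c,m+0.0));n.append((m.round(1),a,round(L[0]["conf"],2)))
    if obs:
        x,r=fit(PROF[q],obs,x0,None if len(obs)>1 else 0);print(q,x.round(1),r.round(1),n,[round(hullc(c,PROF[q],*x[:2],0)[1]) for c,_ in obs])
# mat corners, pan, stand ring by thresholds
im=T["image"]
w=(im.min(2)>225).astype(np.uint8)
for q in("mat","balance","head_stand","bomb_head"):
    for n,c in(("T",T),("S",S)):
        for d in trace(q,c)[:1]:
            cs,_=cv2.findContours(d["pixels"].astype(np.uint8),0,2);k=max(cs,key=cv2.contourArea)
            b=cv2.boxPoints(cv2.minAreaRect(k));print(q,n,round(d["conf"],2),b.round(1).tolist(),cv2.contourArea(k))
            if q=="mat":print([onz(c,p,3)[:2].round(1).tolist() for p in b], onz(c,maskc(d["pixels"])[0],3).round(1))
E
```

```text
vessel [401.9 190.1   0. ] [-0.5 -0.4  0.8  0.1] [(array([225.9, 232.2]), 577.5, 0.81), (array([292.6, 278.2]), 1472.0, 0.58)] [603, 1485]
screw_ring [441.3  60.3   0. ] [-2.3 -0.6  0.   1.5] [(array([286.1, 215.8]), 566.0, 0.88), (array([309.3, 243.5]), 638.5, 0.56)] [618, 761]
steel_crucible miss
steel_crucible [437.6 -30.    0. ] [-10.4   1.4] [(array([332.9, 215.1]), 83.0, 0.42)] [106]
sample_jar [351.7 296.1   0. ] [-0.  -1.2  0.7  0.3] [(array([179.4, 255.7]), 322.0, 0.68), (array([286.6, 333.8]), 880.5, 0.91)] [382, 948]
clay_crucible miss
clay_crucible miss
mat T 0.66 [[256.70001220703125, 168.3000030517578], [258.20001220703125, 107.9000015258789], [379.20001220703125, 110.9000015258789], [377.70001220703125, 171.3000030517578]] 7036.0
[[556.2, 126.9], [707.3, 125.2], [697.5, -171.2], [546.9, -163.6]] [625.7 -20.3   3. ]
mat S 0.77 [[193.3000030517578, 224.10000610351562], [286.29998779296875, 152.60000610351562], [317.20001220703125, 192.8000030517578], [224.1999969482422, 264.29998779296875]] 4183.0
[[710.1, 106.2], [703.2, -281.9], [527.9, -136.5], [566.1, 183.8]] [627.2 
[... 205 characters left out ...]
246.1999969482422], [220.89999389648438, 308.1000061035156]] 5244.0
head_stand T 0.64 [[395.79998779296875, 159.39999389648438], [400.20001220703125, 104.5999984741211], [442.20001220703125, 108.0], [437.8999938964844, 162.6999969482422]] 1887.0
head_stand S 0.55 [[278.1000061035156, 165.0], [290.79998779296875, 120.19999694824219], [338.3999938964844, 133.60000610351562], [325.79998779296875, 178.39999389648438]] 1137.5
bomb_head T 0.57 [[385.0, 221.0], [406.0, 221.0], [406.0, 241.0], [385.0, 241.0]] 339.5
bomb_head S 0.87 [[362.6000061035156, 169.10000610351562], [374.79998779296875, 150.8000030517578], [390.20001220703125, 161.1999969482422], [378.1000061035156, 179.39999389648438]] 266.5
```

```bash
sed -i 's/least_squares(f,x0)/least_squares(f,x0,diff_step=1e-2,x_scale=100.)/' h.py
sed -i 's/f=lambda v:/x0=np.array(x0,float)+[0,0,1];f=lambda v:/' h.py
cat >> h.py <<'E'
def tri(obs):
    f=lambda X:np.concatenate([proj(c,X)[0]-p for c,p in obs]);r=least_squares(f,[450,0,50],x_scale=100.);return r.x,r.fun
def blob(m,p,rad=25):
    """hull centroid of the blob of mask m nearest p"""
    k,l,s,cc=cv2.connectedComponentsWithStats(m.astype(np.uint8));
    i=[j for j in range(1,k) if s[j,4]>6];j=min(i,key=lambda j:np.hypot(*(cc[j]-p)))
    return l==j
E
python3 - <<'E'
from h import *
T=camera("top");S=camera("side");W=camera("wrist");save("w0",W);R=np.array(W["R"]);print("wrist C",(-R.T@W["t"]).round(1),R.round(3).tolist(),W["fx"]);st()
def hsv(c):return cv2.cvtColor(c["image"],cv2.COLOR_RGB2HSV).astype(int)
def knob(c):h=hsv(c);return (h[...,0]>12)&(h[...,0]<30)&(h[...,1]>120)&(h[...,2]>120)
def bright(c,v=110):h=hsv(c);return (h[...,2]>v)&(h[...,1]<70)
def brown(c):h=hsv(c);return ((h[...,0]<14)|(h[...,0]>175))&(h[...,1]>70)&(h[...,2]>60)
o=[]
for c,p in((T,(398,230)),(S,(376,158))):
    m=blob(knob(c),p);o.append((c,maskc(m)[0]));print(o[-1][1],m.sum())
print("knob",fit([(10,0),(10,30)],o,(400,-170,87)))
for n,pt,ps,f in(("steel_crucible",(334,215),(332,217),bright),("clay_crucible",(437,248),(402,177),brown),("screw_ring",(286,215),(309,244),bright),("vessel",(226,232),(292,278),bright)):
    o=[]
    for c,p in((T,pt),(S,ps)):
        m=blob(f(c),p);q,a=maskc(m);o.append((c,q));print(n,q.round(1),a,end=" ")
    x,r=fit(PROF[n],o,(420,0,0));print(x.round(1),r.round(1),[round(hullc(c,PROF[n],*x)[1]) for c,_ in o])
# stand ring: bright in T near (429,132), S
for n,pt,ps,z in(("ring",(429,132),(310,132),0),("pan",(218,130),(181,244),0)):
    o=[]
    for c,p in((T,pt),(S,ps)):
        h=hsv(c);x,y=p;print(n,h[y,x]);
c=T;w=blob((bright(T,215)),(320,140));cs,_=cv2.findContours(w.astype(np.uint8),0,2);k=max(cs,key=cv2.contourArea)
b=cv2.approxPolyDP(k,8,True)[:,0];print("mat",b.tolist(),[onz(c,p,3)[:2].round(1).tolist() for p in b],onz(T,maskc(w)[0],3))
E
```

```text
wrist C [ 233.8 -503.   385.3] [[0.308, -0.951, 0.0], [-0.925, -0.299, 0.235], [-0.223, -0.073, -0.972]] 313.54074349442004
t 2.15 pos [ 168.7 -523.4  205.4] rot [-3.142  0.     0.312] gap 94.0 ff 0.0 F [-0.4  0.  -0. ]
[397.8419244  230.36769759] 60
[375.70577281 157.39664804] 92
knob (array([ 400.08129317, -185.7105353 ,   92.99848661]), array([-0.3305242 , -0.85218992,  0.99359573,  0.06023902]))
steel_crucible [333.2 215. ] 95.0 steel_crucible [332.2 215.5] 118.5 [428.5   0.   42.7] [-23.9   3.8  -3.9   0.1] [116, 158]
clay_crucible [436.6 247.5] 129.5 clay_crucible [402.3 176.4] 110.0 [ 366.  -292.6    2.5] [-0.3 -0.8  0.9  0. ] [125, 108]
screw_ring [286.1 215.5] 600.5 screw_ring [309.1 239.3] 573.0 [442.   55.2  10.7] [-0.5 -1.1  1.   0.1] [631, 759]
vessel [223.6 231.8] 478.0 vessel [292.4 275.6] 1433.0 [401.8 192.6   8.3] [-0.1 -0.2  0.2  0. ] [618, 1509]
ring [110 145 121]
ring [156  13  96]
pan [155   7 210]
pan [158   4 242]
mat [[260, 109], [257, 167], [376, 170], [376, 111]] [[704.4, 120.8], [559.3, 126.2], [550.1, -159.6], [697.3, -163.3]] [626.21117746 -19.64955548   3.        ]
```

View pics/w0.png

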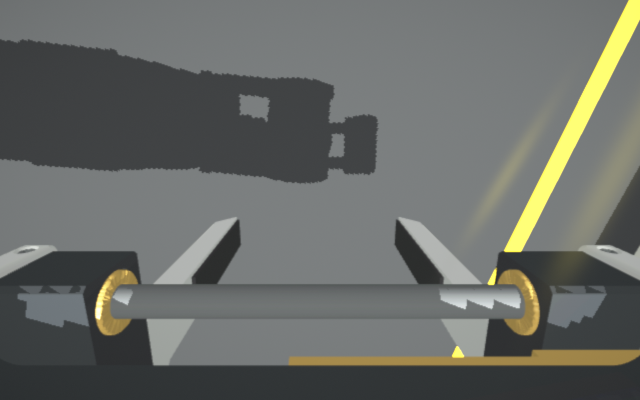

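Call:
servo_tool:
  motion:
    - {"dx": 0.98,"dy": -0.76,"wz": 0.156}
    - {"dx": 0.98,"dy": -0.76,"wz": 0.156}
    - {"dx": 0.98,"dy": -0.76,"wz": 0.156}
    - {"dx": 0.98,"dy": -0.76,"wz": 0.156}
    - {"dx": 0.98,"dy": -0.76,"wz": 0.156}

```text
schema error: expected keys wx, wy, wz, dx, dy, dz, fingers
```

Call:
servo_tool:
  motion:
    - {"dx": 0.5,"dy": -0.8,"dz": -0.1}
    - {"dx": 0.5,"dy": -0.8,"dz": -0.1}
    - {"dx": 0.5,"dy": -0.8,"dz": -0.1}
    - {"dx": 0.5,"dy": -0.8,"dz": -0.1}
    - {"dx": 0.5,"dy": -0.8,"dz": -0.1}

```text
schema error: expected keys wx, wy, wz, dx, dy, dz, fingers
```

Call:
servo_tool:
  motion:
    - {"dx": 0.5,"dy": -0.8,"dz": -0.1}
    - {"dx": 0.5,"dy": -0.8,"dz": -0.1}
    - {"dx": 0.5,"dy": -0.8,"dz": -0.1}
    - {"dx": 0.5,"dy": -0.8,"dz": -0.1}
    - {"dx": 0.5,"dy": -0.8,"dz": -0.1}

```text
schema error: expected keys wx, wy, wz, dx, dy, dz, fingers
```

Call:
servo_tool:
  motion:
    - {"wx": 0,"wy": 0,"wz": 0.156,"dx": 0.98,"dy": -0.76,"dz": 0,"fingers": -1}
    - {"wx": 0,"wy": 0,"wz": 0.156,"dx": 0.98,"dy": -0.76,"dz": 0,"fingers": -1}
    - {"wx": 0,"wy": 0,"wz": 0.156,"dx": 0.98,"dy": -0.76,"dz": 0,"fingers": -1}
    - {"wx": 0,"wy": 0,"wz": 0.156,"dx": 0.98,"dy": -0.76,"dz": 0,"fingers": -1}
    - {"wx": 0,"wy": 0,"wz": 0.156,"dx": 0.98,"dy": -0.76,"dz": 0,"fingers": -1}

```text
clock: 2.65
eef_pos: [238.8, -421.2, 205.7]
eef_rot: [3.141, -0.0, 0.001]
wrist_force: [-0.0, 1.0, 0.1]
finger_gap: 94.3
finger_force: 0.0
```

Call:
servo_tool:
  motion:
    - {"wx": 0,"wy": 0,"wz": 0,"dx": 0.5,"dy": -0.8,"dz": -0.1,"fingers": -1}
    - {"wx": 0,"wy": 0,"wz": 0,"dx": 0.5,"dy": -0.8,"dz": -0.1,"fingers": -1}
    - {"wx": 0,"wy": 0,"wz": 0,"dx": 0.5,"dy": -0.8,"dz": -0.1,"fingers": -1}
    - {"wx": 0,"wy": 0,"wz": 0,"dx": 0.5,"dy": -0.8,"dz": -0.1,"fingers": -1}

```text
clock: 3.05
eef_pos: [288.7, -341.6, 215.6]
eef_rot: [3.141, -0.0, 0.001]
wrist_force: [-0.6, -0.7, 0.7]
finger_gap: 93.8
finger_force: 0.0
```

Call:
servo_tool:
  motion:
    - {"wx": 0,"wy": 0,"wz": 0,"dx": 0.5,"dy": -0.8,"dz": -0.1,"fingers": -1}
    - {"wx": 0,"wy": 0,"wz": 0,"dx": 0.5,"dy": -0.8,"dz": -0.1,"fingers": -1}
    - {"wx": 0,"wy": 0,"wz": 0,"dx": 0.5,"dy": -0.8,"dz": -0.1,"fingers": -1}
    - {"wx": 0,"wy": 0,"wz": 0,"dx": 0.5,"dy": -0.8,"dz": -0.1,"fingers": -1}
    - {"wx": 0,"wy": 0,"wz": 0,"dx": 0.5,"dy": -0.8,"dz": -0.1,"fingers": -1}

```text
clock: 3.55
eef_pos: [338.1, -262.4, 225.1]
eef_rot: [-3.141, 0.001, -0.002]
wrist_force: [0.3, -0.1, -0.3]
finger_gap: 94.1
finger_force: 0.0
```

```bash
cat >> h.py <<'E'
import pickle,os
def shot(name,n="wrist"):
    c=camera(n);save(name,c);pickle.dump(dict(c),open(f"pics/{name}.pkl","wb"));return c
def ld(name):return pickle.load(open(f"pics/{name}.pkl","rb"))
def hsv(c):return cv2.cvtColor(c["image"],cv2.COLOR_RGB2HSV).astype(int)
def knob(c):h=hsv(c);return (h[...,0]>12)&(h[...,0]<30)&(h[...,1]>120)&(h[...,2]>120)
def bright(c,v=110):h=hsv(c);return (h[...,2]>v)&(h[...,1]<70)
def brown(c):h=hsv(c);return ((h[...,0]<14)|(h[...,0]>175))&(h[...,1]>70)&(h[...,2]>60)
E
python3 - <<'E'
from h import *
c=shot("wa");print([proj(c,[400,-186,z]).round().tolist() for z in(87,117)],st()["clock"])
E
```

```text
t 3.6 pos [ 338.  -262.4  225.1] rot [-3.141e+00  1.000e-03 -2.000e-03] gap 93.6 ff 0.0 F [-0.5  0.2 -0.1]
[[[240.0, 124.0]], [[232.0, 124.0]]] 3.6
```

Call:
servo_tool:
  motion:
    - {"wx": 0,"wy": 0,"wz": 0,"dx": 0.47,"dy": -0.76,"dz": -0.15,"fingers": -1}
    - {"wx": 0,"wy": 0,"wz": 0,"dx": 0.47,"dy": -0.76,"dz": -0.15,"fingers": -1}
    - {"wx": 0,"wy": 0,"wz": 0,"dx": 0.47,"dy": -0.76,"dz": -0.15,"fingers": -1}
    - {"wx": 0,"wy": 0,"wz": 0,"dx": 0.47,"dy": -0.76,"dz": -0.15,"fingers": -1}
    - {"wx": 0,"wy": 0,"wz": 0,"dx": 0.47,"dy": -0.76,"dz": -0.15,"fingers": -1}

```text
clock: 4.1
eef_pos: [385.1, -186.2, 240.1]
eef_rot: [-3.141, 0.001, -0.002]
wrist_force: [-0.1, -0.8, -0.4]
finger_gap: 94.0
finger_force: 0.0
```

Run:
```python
from h import *
c=shot("wb");print([proj(c,[400,-186,z]).round().tolist() for z in(87,117)]);st()
a=ld("wa");cv2.imwrite("pics/wab.png",np.vstack([a["image"],c["image"]])[:,:,::-1][::1,::1])
cv2.imwrite("pics/wab2.png",cv2.resize(cv2.imread("pics/wab.png"),(480,600),interpolation=3))
```

```text
[[[317.0, 168.0]], [[317.0, 173.0]]]
t 4.15 pos [ 385.1 -186.3  240.1] rot [-3.141e+00  1.000e-03 -2.000e-03] gap 94.3 ff 0.0 F [-0.   0.6  0.7]
```

View pics/wab2.png

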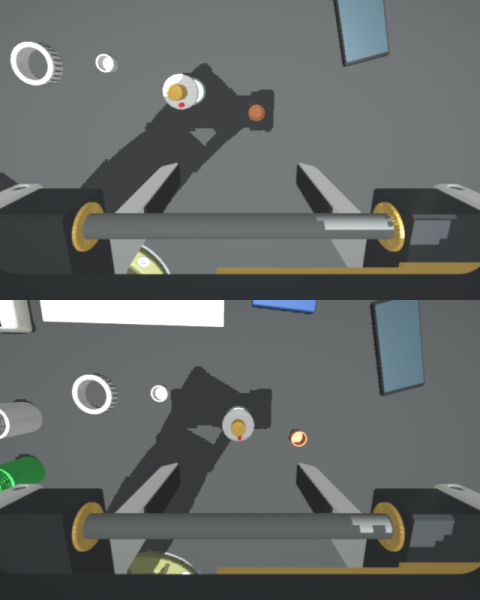

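Both wrist views show the brass knob with the red terminal on its near side, at about (317,168) in the lower view. The steel crucible and the ring are also visible, so I measure all three.

Run:
```python
from h import *
a=ld("wa");b=ld("wb")
o=[(c,maskc(blob(knob(c),p))[0]) for c,p in((a,(236,124)),(b,(317,170)))];print([x[1] for x in o])
x,r=fit([(10,0),(10,30)],o,(400,-186,87));print("knob",x.round(1),r.round(2))
for n,pa,pb in(("screw_ring",(45,84),(125,124)),("steel_crucible",(141,84),(212,125))):
    o=[];
    for c,p in((a,pa),(b,pb)):
        q,ar=maskc(blob(bright(c,120),p));o.append((c,q));print(q.round(1),ar,end=" ")
    x,r=fit(PROF[n],o,(430,0,0));print(n,x.round(1),r.round(2),[round(hullc(c,PROF[n],*x)[1]) for c,_ in o],hullc(b,PROF[n],x[0],x[1],0)[0])
```

```text
[array([235.44198442, 122.82615826]), array([317.12513843, 170.21539313])]
knob [ 401.  -186.6   86.9] [-0.02  0.03  0.02 -0.03]
[47.8 84.9] 3342.0 [125.2 125.4] 2574.0 screw_ring [4.425e+02 5.600e+01 2.000e-01] [-0.05  0.09  0.05 -0.1 ] [3328, 2616] [125.30732422 125.32084667]
[171.6  88.8] 12.0 [212.2 124.6] 455.5 steel_crucible [ 447.5   -0.  -186. ] [-3.28  4.19  3.86 -4.38] [249, 204] [170.23355508 121.70418979]
```

Call:
servo_tool:
  motion:
    - {"wx": 0,"wy": 0,"wz": 0,"dx": 0.16,"dy": 0.004,"dz": 0.2,"fingers": -1}
    - {"wx": 0,"wy": 0,"wz": 0,"dx": 0.16,"dy": 0.004,"dz": 0.5,"fingers": -1}
    - {"wx": 0,"wy": 0,"wz": 0,"dx": 0.16,"dy": 0.004,"dz": 0.8,"fingers": -0.6}
    - {"wx": 0,"wy": 0,"wz": 0,"dx": 0.16,"dy": 0.004,"dz": 0.9,"fingers": -0.4}
    - {"wx": 0,"wy": 0,"wz": 0,"dx": 0.16,"dy": 0.004,"dz": 0.9,"fingers": -0.2}
  newtons: 25

```text
clock: 4.65
eef_pos: [401.0, -185.9, 149.7]
eef_rot: [-3.14, 0.002, -0.002]
wrist_force: [-0.1, -0.2, 0.2]
finger_gap: 73.1
finger_force: 0.0
```

Call:
servo_tool:
  motion:
    - {"wx": 0,"wy": 0,"wz": 0,"dx": 0,"dy": 0,"dz": 0.2,"fingers": -0.2}
    - {"wx": 0,"wy": 0,"wz": 0,"dx": 0,"dy": 0,"dz": 0.4,"fingers": -0.2}
    - {"wx": 0,"wy": 0,"wz": 0,"dx": 0,"dy": 0,"dz": 0.59,"fingers": -0.2}
    - {"wx": 0,"wy": 0,"wz": 0,"dx": 0,"dy": 0,"dz": 0.59,"fingers": -0.2}
    - {"wx": 0,"wy": 0,"wz": 0,"dx": 0,"dy": 0,"dz": 0.59,"fingers": -0.2}

```text
clock: 5.15
eef_pos: [402.3, -186.1, 92.9]
eef_rot: [3.141, -0.001, -0.001]
wrist_force: [0.4, 0.2, 0.1]
finger_gap: 56.0
finger_force: 0.0
```

Call:
servo_tool:
  motion:
    - {"wx": 0,"wy": 0,"wz": 0,"dx": 0,"dy": 0,"dz": 0,"fingers": 0.2}
    - {"wx": 0,"wy": 0,"wz": 0,"dx": 0,"dy": 0,"dz": 0,"fingers": 0.4}
    - {"wx": 0,"wy": 0,"wz": 0,"dx": 0,"dy": 0,"dz": 0,"fingers": 0.6}
    - {"wx": 0,"wy": 0,"wz": 0,"dx": 0,"dy": 0,"dz": 0,"fingers": 0.8}
    - {"wx": 0,"wy": 0,"wz": 0,"dx": 0,"dy": 0,"dz": 0,"fingers": 1}
    - {"wx": 0,"wy": 0,"wz": 0,"dx": 0,"dy": 0,"dz": 0,"fingers": 1}
    - {"wx": 0,"wy": 0,"wz": 0,"dx": 0,"dy": 0,"dz": 0,"fingers": 1}

```text
clock: 5.85
eef_pos: [401.8, -185.7, 91.6]
eef_rot: [3.141, -0.0, -0.0]
wrist_force: [0.4, -1.9, 1.0]
finger_gap: 19.2
finger_force: 25.0
```

Call:
servo_tool:
  motion:
    - {"wx": 0,"wy": 0,"wz": 0,"dx": 0,"dy": 0,"dz": -0.1,"fingers": 1}
    - {"wx": 0,"wy": 0,"wz": 0,"dx": 0,"dy": 0,"dz": -0.2,"fingers": 1}
    - {"wx": 0,"wy": 0,"wz": 0,"dx": 0,"dy": 0,"dz": -0.35,"fingers": 1}
    - {"wx": 0,"wy": 0,"wz": 0,"dx": 0,"dy": 0,"dz": -0.5,"fingers": 1}
    - {"wx": 0,"wy": 0,"wz": 0,"dx": 0,"dy": 0,"dz": -0.65,"fingers": 1}
    - {"wx": 0,"wy": 0,"wz": 0,"dx": 0,"dy": 0,"dz": -0.8,"fingers": 1}
    - {"wx": 0,"wy": 0,"wz": 0,"dx": 0,"dy": 0,"dz": -1,"fingers": 1}
    - {"wx": 0,"wy": 0,"wz": 0,"dx": 0,"dy": 0,"dz": -1,"fingers": 1}

```text
clock: 6.65
eef_pos: [402.5, -185.9, 194.1]
eef_rot: [3.14, -0.004, -0.0]
wrist_force: [0.9, -0.2, -3.6]
finger_gap: 19.6
finger_force: 25.0
```

Call:
servo_tool:
  motion:
    - {"wx": 0,"wy": 0,"wz": 0,"dx": 0.2,"dy": 0,"dz": -0.2,"fingers": 1}
    - {"wx": 0,"wy": 0,"wz": 0,"dx": 0.4,"dy": 0,"dz": -0.4,"fingers": 1}
    - {"wx": 0,"wy": 0,"wz": 0,"dx": 0.6,"dy": 0,"dz": -0.5,"fingers": 1}
    - {"wx": 0,"wy": 0,"wz": 0,"dx": 0.6,"dy": 0,"dz": -0.5,"fingers": 1}
    - {"wx": 0,"wy": 0,"wz": 0,"dx": 0.6,"dy": 0,"dz": -0.5,"fingers": 1}

```text
clock: 7.15
eef_pos: [461.3, -185.2, 240.4]
eef_rot: [-3.141, 0.002, 0.0]
wrist_force: [-0.5, 0.5, -3.7]
finger_gap: 19.4
finger_force: 25.0
```

Run:
```python
from h import *
c=shot("wc");st();t=shot("t1","top");s=shot("s1","side")
w=np.vstack([c["image"],np.hstack([t["image"][60:260,200:520],s["image"][90:290,200:520]])])[:,:,::-1]
cv2.imwrite("pics/c1.png",w)
print("rough ring",onz(t,(428.4,132.2),94))
```

```text
t 7.2 pos [ 461.  -185.3  240.4] rot [-3.141e+00  2.000e-03 -0.000e+00] gap 19.2 ff 25.0 F [-0.9  0.3 -3.8]
rough ring [ 614.7824904 -263.6030411   94.       ]
```

View pics/c1.png

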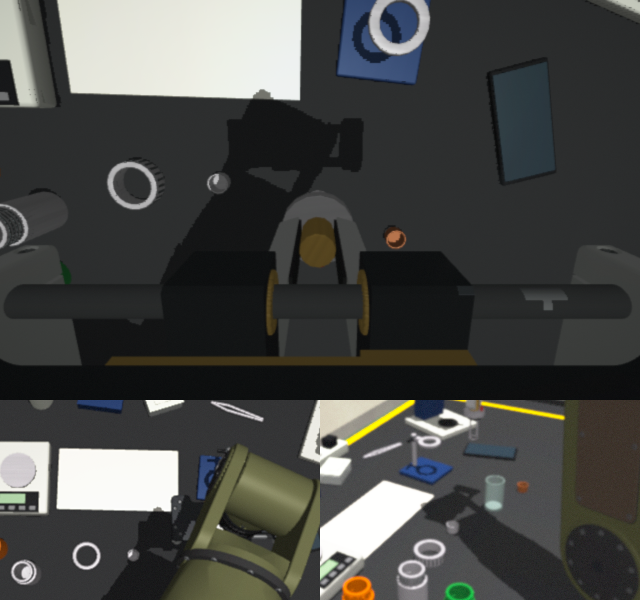

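Call:
servo_tool:
  motion:
    - {"wx": 0,"wy": 0,"wz": 0,"dx": 0.3,"dy": 0.2,"dz": 0,"fingers": 1}
    - {"wx": 0,"wy": 0,"wz": 0,"dx": 0.6,"dy": 0.3,"dz": 0,"fingers": 1}
    - {"wx": 0,"wy": 0,"wz": 0,"dx": 0.7,"dy": 0.4,"dz": 0,"fingers": 1}
    - {"wx": 0,"wy": 0,"wz": 0,"dx": 0.7,"dy": 0.4,"dz": 0,"fingers": 1}
    - {"wx": 0,"wy": 0,"wz": 0,"dx": 0.7,"dy": 0.4,"dz": 0,"fingers": 1}

```text
clock: 7.8
eef_pos: [531.0, -225.4, 241.0]
eef_rot: [-3.141, 0.001, -0.001]
wrist_force: [0.3, -0.4, -3.5]
finger_gap: 19.5
finger_force: 25.0
```

Run:
```python
from h import *
c=shot("wd");st();p=proj(c,[614.8,-263.6,96])[0];print(p)
b=ld("wc")
def crop(c,p,r=55):
    x,y=[int(max(v,r)) for v in p];return cv2.resize(c["image"][max(y-r,0):y+r,x-r:x+r],(400,400),interpolation=2)
cv2.imwrite("pics/cd.png",np.hstack([crop(b,(399,40)),crop(c,p)])[:,:,::-1])
for c,p in((b,(399,23)),(c,p)):
    h=hsv(c);m=blob((h[...,2]>135)&(h[...,1]<60),p,);
    cs,hi=cv2.findContours(m.astype(np.uint8),cv2.RETR_CCOMP,cv2.CHAIN_APPROX_NONE)
    for k in cs:
        if len(k)>20: print(len(k),cv2.contourArea(k),cv2.fitEllipse(k))
```

```text
t 7.85 pos [ 531.  -225.2  241.3] rot [-3.141  0.    -0.   ] gap 19.1 ff 25.0 F [ 0.1  1.4 -2.6]
[355.30895905 100.88158257]
276 1247.0 ((398.8767395019531, 23.335092544555664), (54.13602828979492, 57.531124114990234), 54.61667251586914)
195 2787.5 ((354.7417907714844, 94.91541290283203), (54.07416915893555, 70.84539794921875), 9.446792602539062)
111 1196.5 ((354.19384765625, 98.74967193603516), (37.89106369018555, 40.275390625), 17.506778717041016)
```

View pics/cd.png

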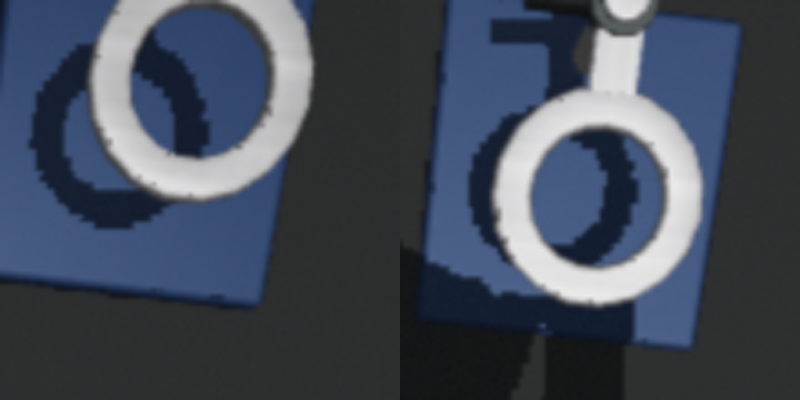

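The crops show the stand's ring clear in both views, with its hole centre near (354,99) in the second and the post behind it at +x.

Run:
```python
from h import *
b=ld("wc");d=ld("wd")
def ringpts(c,p,lim):
    # outer edge of ring: radial scan from p, fit ellipse on outer & inner edges (skip post sector)
    h=hsv(c);m=(h[...,2]>135)&(h[...,1]<60);I=[];O=[]
    for a in np.linspace(0,2*np.pi,180):
        r=np.arange(5,45,.25);u=p[0]+r*np.cos(a);v=p[1]+r*np.sin(a)
        if (v<1).any() and v.min()<0: 
            k=v>=0;u,v,r=u[k],v[k],r[k]
        s=m[v.round().astype(int),u.round().astype(int)];w=np.flatnonzero(s)
        if len(w)==0: continue
        I.append((u[w[0]],v[w[0]]))
        e=np.flatnonzero(~s[w[0]:])
        if len(e) and abs(a-1.5*np.pi)>.5:O.append((u[w[0]+e[0]],v[w[0]+e[0]]))
    return cv2.fitEllipse(np.float32(I)),cv2.fitEllipse(np.float32(O))
E=[ringpts(b,(399,22),0),ringpts(d,(354,98),0)];print(E)
for i in(0,1):
    print(["inner","outer"][i],tri([(b,E[0][i][0]),(d,E[1][i][0])]),onz(d,E[1][i][0],95),onz(b,E[0][i][0],95))
# knob now, vs TCP: where is the head's knob in the wrist view
for c in(b,d):
    m=blob(knob(c),(317,245));print(m.sum(),maskc(m))
# mat front edge angle, seen in wc
h=hsv(b);print(onz(b,(70,93),3),onz(b,(300,100),3))
```

```text
[(((399.2384338378906, 21.164445877075195), (40.01595687866211, 44.433204650878906), 13.905806541442871), ((399.0899658203125, 20.891311645507812), (59.88386154174805, 67.4363021850586), 15.41767406463623)), (((354.1942138671875, 98.75090789794922), (37.2275390625, 39.607566833496094), 17.351638793945312), ((354.23565673828125, 98.41161346435547), (57.39661407470703, 60.226139068603516), 17.740991592407227))]
inner (array([ 616.83248499, -262.30833989,   96.5987083 ]), array([ 0.05330739,  0.03105209, -0.05643001, -0.03281108])) [ 616.88648356 -262.54568576   95.        ] [ 617.28830264 -262.63529852   95.        ]
outer (array([ 617.22125055, -262.36255468,   95.92519134]), array([ 0.1035642 ,  0.06030957, -0.10961934, -0.06371927])) [ 617.21082248 -262.57773837   95.        ] [ 617.52174302 -262.48071575   95.        ]Traceback (most recent call last):
  File "<stdin>", line 21, in <module>
  File "h.py", line 38, in blob
    i=[j for j in range(1,k) if s[j,4]>6];j=min(i,key=lambda j:np.hypot(*(cc[j]-p)))
                                            ~~~^^^^^^^^^^^^^^^^^^^^^^^^^^^^^^^^^^^^^
ValueError: min() iterable argument is empty
```

Call:
servo_tool:
  motion:
    - {"wx": 0,"wy": 0,"wz": 0,"dx": 0.3,"dy": 0.15,"dz": 0,"fingers": 1}
    - {"wx": 0,"wy": 0,"wz": 0,"dx": 0.6,"dy": 0.3,"dz": 0,"fingers": 1}
    - {"wx": 0,"wy": 0,"wz": 0,"dx": 0.8,"dy": 0.37,"dz": 0,"fingers": 1}
    - {"wx": 0,"wy": 0,"wz": 0,"dx": 0.863,"dy": 0.371,"dz": 0,"fingers": 1}
    - {"wx": 0,"wy": 0,"wz": 0,"dx": 0.863,"dy": 0.371,"dz": 0,"fingers": 1}
    - {"wx": 0,"wy": 0,"wz": 0,"dx": 0.863,"dy": 0.371,"dz": 0,"fingers": 1}
    - {"wx": 0,"wy": 0,"wz": 0,"dx": 0.863,"dy": 0.371,"dz": 0,"fingers": 1}

```text
clock: 8.55
eef_pos: [617.4, -262.3, 242.1]
eef_rot: [3.141, -0.001, -0.0]
wrist_force: [-0.2, -0.3, -2.5]
finger_gap: 19.9
finger_force: 25.0
```

Call:
servo_tool:
  motion:
    - {"wx": 0,"wy": 0,"wz": 0,"dx": 0,"dy": 0,"dz": 0.15,"fingers": 1}
    - {"wx": 0,"wy": 0,"wz": 0,"dx": 0,"dy": 0,"dz": 0.3,"fingers": 1}
    - {"wx": 0,"wy": 0,"wz": 0,"dx": 0,"dy": 0,"dz": 0.45,"fingers": 1}
    - {"wx": 0,"wy": 0,"wz": 0,"dx": 0,"dy": 0,"dz": 0.6,"fingers": 1}
    - {"wx": 0,"wy": 0,"wz": 0,"dx": 0,"dy": 0,"dz": 0.75,"fingers": 1}
    - {"wx": 0,"wy": 0,"wz": 0,"dx": 0,"dy": 0,"dz": 0.9,"fingers": 1}
    - {"wx": 0,"wy": 0,"wz": 0,"dx": 0,"dy": 0,"dz": 1,"fingers": 1}
    - {"wx": 0,"wy": 0,"wz": 0,"dx": 0,"dy": 0,"dz": 1,"fingers": 1}
    - {"wx": 0,"wy": 0,"wz": 0,"dx": 0,"dy": 0,"dz": 1,"fingers": 1}

```text
clock: 9.45
eef_pos: [618.2, -262.7, 141.8]
eef_rot: [3.141, -0.0, -0.0]
wrist_force: [0.9, 0.2, -2.6]
finger_gap: 19.6
finger_force: 25.0
```

Run:
```python
from h import *
for i in range(3): st();camera("top")
c=shot("s2","side");w=shot("we")
cv2.imwrite("pics/e.png",np.hstack([cv2.resize(c["image"][80:200,240:360],(400,400),interpolation=2),cv2.resize(w["image"][100:300,220:420],(400,400))])[:,:,::-1])
```

```text
t 9.45 pos [ 618.2 -262.7  141.8] rot [ 3.141 -0.    -0.   ] gap 19.6 ff 25.0 F [ 0.9  0.2 -2.6]
t 9.5 pos [ 618.3 -262.8  142.2] rot [ 3.141e+00 -1.000e-03 -0.000e+00] gap 19.5 ff 25.0 F [-0.1 -0.4 -3.2]
t 9.55 pos [ 618.4 -262.8  142.4] rot [ 3.141e+00 -1.000e-03 -0.000e+00] gap 19.3 ff 25.0 F [-0.3  0.2 -3.9]
```

View pics/e.png

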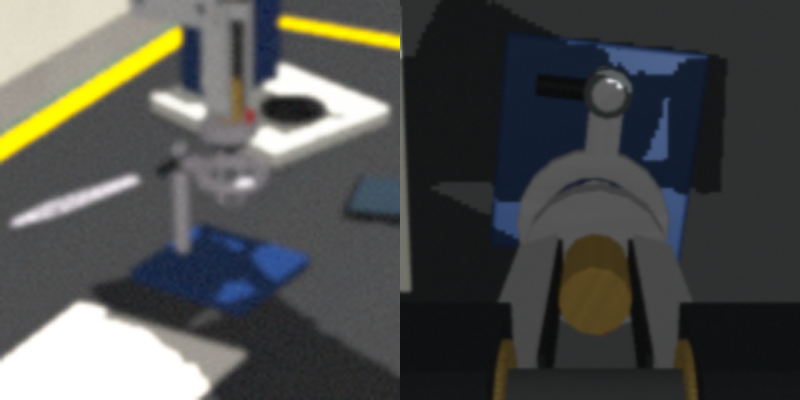

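The side view shows the head over the ring with its electrodes already in the hole, and the wrist view shows disc and ring concentric. I lower it the rest of the way.

Call:
servo_tool:
  motion:
    - {"wx": 0,"wy": 0,"wz": 0,"dx": -0.005,"dy": -0.003,"dz": 0.05,"fingers": 1}
    - {"wx": 0,"wy": 0,"wz": 0,"dx": -0.005,"dy": -0.003,"dz": 0.1,"fingers": 1}
    - {"wx": 0,"wy": 0,"wz": 0,"dx": -0.005,"dy": -0.003,"dz": 0.15,"fingers": 1}
    - {"wx": 0,"wy": 0,"wz": 0,"dx": -0.005,"dy": -0.003,"dz": 0.2,"fingers": 1}
    - {"wx": 0,"wy": 0,"wz": 0,"dx": -0.005,"dy": -0.003,"dz": 0.24,"fingers": 1}
    - {"wx": 0,"wy": 0,"wz": 0,"dx": -0.005,"dy": -0.003,"dz": 0.27,"fingers": 1}
    - {"wx": 0,"wy": 0,"wz": 0,"dx": -0.005,"dy": -0.003,"dz": 0.28,"fingers": 1}
    - {"wx": 0,"wy": 0,"wz": 0,"dx": -0.005,"dy": -0.003,"dz": 0.28,"fingers": 1}

```text
clock: 10.5
eef_pos: [617.5, -262.3, 113.4]
eef_rot: [-3.142, 0.0, -0.0]
wrist_force: [0.1, -0.0, -2.8]
finger_gap: 19.5
finger_force: 25.0
```

Call:
servo_tool:
  motion:
    - {"wx": 0,"wy": 0,"wz": 0,"dx": 0,"dy": 0,"dz": 0.01,"fingers": 1}
    - {"wx": 0,"wy": 0,"wz": 0,"dx": 0,"dy": 0,"dz": 0.01,"fingers": 1}
    - {"wx": 0,"wy": 0,"wz": 0,"dx": 0,"dy": 0,"dz": 0.01,"fingers": 1}

```text
clock: 10.8
eef_pos: [617.6, -262.4, 112.7]
eef_rot: [3.141, -0.0, -0.0]
wrist_force: [0.5, 0.7, -2.6]
finger_gap: 19.6
finger_force: 25.0
```

Call:
servo_tool:
  motion:
    - {"wx": 0,"wy": 0,"wz": 0,"dx": 0,"dy": 0,"dz": 0.008,"fingers": 1}
    - {"wx": 0,"wy": 0,"wz": 0,"dx": 0,"dy": 0,"dz": 0.008,"fingers": 1}
    - {"wx": 0,"wy": 0,"wz": 0,"dx": 0,"dy": 0,"dz": 0.012,"fingers": 1}
    - {"wx": 0,"wy": 0,"wz": 0,"dx": 0,"dy": 0,"dz": 0.012,"fingers": 1}

```text
clock: 11.2
eef_pos: [617.7, -262.5, 112.5]
eef_rot: [3.141, -0.001, -0.0]
wrist_force: [-2.6, 1.2, 8.5]
finger_gap: 19.4
finger_force: 25.0
```

Call:
servo_tool:
  motion:
    - {"wx": 0,"wy": 0,"wz": 0,"dx": 0,"dy": 0,"dz": 0,"fingers": 0.4}
    - {"wx": 0,"wy": 0,"wz": 0,"dx": 0,"dy": 0,"dz": 0,"fingers": 0.2}
    - {"wx": 0,"wy": 0,"wz": 0,"dx": 0,"dy": 0,"dz": 0,"fingers": 0}
    - {"wx": 0,"wy": 0,"wz": 0,"dx": 0,"dy": 0,"dz": 0,"fingers": 0}
    - {"wx": 0,"wy": 0,"wz": 0,"dx": 0,"dy": 0,"dz": -0.2,"fingers": 0}
    - {"wx": 0,"wy": 0,"wz": 0,"dx": 0,"dy": 0,"dz": -0.5,"fingers": 0}
    - {"wx": 0,"wy": 0,"wz": 0,"dx": 0,"dy": 0,"dz": -1,"fingers": -1}
    - {"wx": 0,"wy": 0,"wz": 0,"dx": 0,"dy": 0,"dz": -1,"fingers": -1}
    - {"wx": 0,"wy": 0,"wz": 0,"dx": 0,"dy": 0,"dz": -1,"fingers": -1}

```text
clock: 12.1
eef_pos: [617.8, -262.5, 212.1]
eef_rot: [3.141, -0.002, -0.0]
wrist_force: [0.1, 0.6, -0.7]
finger_gap: 67.5
finger_force: 0.0
```

Call:
servo_tool:
  motion:
    - {"wx": 0,"wy": 0,"wz": 0,"dx": -0.4,"dy": -0.4,"dz": -0.3,"fingers": -1}
    - {"wx": 0,"wy": 0,"wz": 0,"dx": -0.8,"dy": -0.8,"dz": -0.5,"fingers": -1}
    - {"wx": 0,"wy": 0,"wz": 0,"dx": -0.9,"dy": -1,"dz": -0.5,"fingers": -1}
    - {"wx": 0,"wy": 0,"wz": 0,"dx": -0.9,"dy": -1,"dz": -0.5,"fingers": -1}
    - {"wx": 0,"wy": 0,"wz": 0,"dx": -0.9,"dy": -1,"dz": -0.5,"fingers": -1}

```text
clock: 12.6
eef_pos: [527.3, -161.9, 260.6]
eef_rot: [-3.141, 0.001, 0.001]
wrist_force: [-0.1, -0.2, -0.1]
finger_gap: 94.0
finger_force: 0.0
```

Run:
```python
from h import *
w=shot("wf");st();a=ld("wb")
p=proj(w,[617.1,-262.4,108])[0];print("head at",p)
m=blob(bright(a,120),(212,125));q=maskc(m)[0];print("cruc",onz(a,q,10))
```

```text
t 12.65 pos [ 527.6 -162.5  260.2] rot [-3.141e+00  1.000e-03 -0.000e+00] gap 94.0 ff 0.0 F [-0.  -0.3 -0.7]
head at [416.01712062  95.26734312]
cruc [443.96498454 -52.47164871  10.        ]
```

View pics/wf.png

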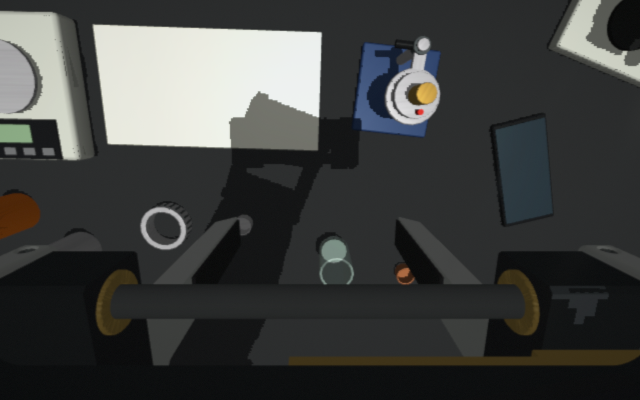

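The head sits level on the stand's ring at (413,97) with its knob up, and the whole mat is in view with corners about (93,24), (321,32), (318,151) and (106,144). Next is the crucible near (444,-52).

Call:
servo_tool:
  motion:
    - {"wx": 0,"wy": 0,"wz": 0,"dx": -0.4,"dy": -0.4,"dz": 0.2,"fingers": -1}
    - {"wx": 0,"wy": 0,"wz": 0,"dx": -0.8,"dy": -0.8,"dz": 0.4,"fingers": -1}
    - {"wx": 0,"wy": 0,"wz": 0,"dx": -0.9,"dy": -0.8,"dz": 0.5,"fingers": -1}
    - {"wx": 0,"wy": 0,"wz": 0,"dx": -0.9,"dy": -0.8,"dz": 0.5,"fingers": -1}
    - {"wx": 0,"wy": 0,"wz": 0,"dx": -0.9,"dy": -0.8,"dz": 0.5,"fingers": -1}

```text
clock: 13.15
eef_pos: [438.1, -82.9, 211.0]
eef_rot: [-3.141, 0.001, -0.001]
wrist_force: [-0.1, -0.1, -0.2]
finger_gap: 94.1
finger_force: 0.0
```

Run:
```python
from h import *
shot("wg");st()
```

```text
t 13.2 pos [438.5 -83.1 211.3] rot [ 3.142e+00  0.000e+00 -1.000e-03] gap 94.0 ff 0.0 F [0.3 0.4 0.5]
```

Call:
servo_tool:
  motion:
    - {"wx": 0,"wy": 0,"wz": 0,"dx": -0.1,"dy": -0.3,"dz": 0.4,"fingers": -1}
    - {"wx": 0,"wy": 0,"wz": 0,"dx": -0.1,"dy": -0.4,"dz": 0.6,"fingers": -1}
    - {"wx": 0,"wy": 0,"wz": 0,"dx": -0.1,"dy": -0.4,"dz": 0.6,"fingers": -1}
    - {"wx": 0,"wy": 0,"wz": 0,"dx": -0.1,"dy": -0.4,"dz": 0.6,"fingers": -1}

```text
clock: 13.6
eef_pos: [428.7, -43.1, 152.0]
eef_rot: [3.141, -0.0, -0.0]
wrist_force: [0.8, 0.3, -0.1]
finger_gap: 93.7
finger_force: 0.0
```

Run:
```python
from h import *
shot("wh");st()
o=[]
for n in("wg","wh"):
    c=ld(n);p=proj(c,[444,-52,10])[0];print(p.round(),end="")
    h=hsv(c);y,x=p.round().astype(int);print(h[y-9:y+10:3,x].tolist())
    m=blob(bright(c,110),p);q,a=maskc(m);o.append((c,q));print(q,a)
x,r=fit(PROF["steel_crucible"],o,(444,-52,0));print(x.round(1),r.round(2),[hullc(c,PROF["steel_crucible"],*x)[1] for c,_ in o])
f=ld("wf");w=blob(hsv(f)[...,2]>190,(210,80));
cs,_=cv2.findContours(w.astype(np.uint8),0,1);k=max(cs,key=cv2.contourArea);k=cv2.convexHull(k)
for e in(3,5,8):
    b=cv2.approxPolyDP(k,e,True)[:,0];print("mat",b.tolist(),[onz(f,p,3)[:2].round(1).tolist() for p in b])
```

```text
t 13.65 pos [428.8 -43.2 152.4] rot [ 3.141e+00 -1.000e-03 -1.000e-03] gap 94.4 ff 0.0 F [ 0.4 -0.  -0.1]
[292. 169.][[90, 4, 65], [90, 16, 31], [105, 15, 34], [90, 7, 36], [90, 13, 38], [105, 13, 40], [90, 7, 39]]
[293.27380952 179.76190476] 14.0
[325. 170.][[75, 13, 38], [75, 9, 57], [60, 8, 61], [60, 8, 61], [75, 8, 61], [60, 8, 61], [60, 8, 61]]
[200.8397718  174.48459658] 1022.5
[ -4134625.3   4940086.2 -21768976.4] [-46.17  -2.79  46.16   2.81] [1.35740265250206e-07, 1.3480894267559052e-07]
mat [[94, 25], [320, 33], [318, 116], [230, 146], [109, 143]] [[708.5, 121.7], [699.7, -165.6], [596.7, -163.3], [556.1, -41.5], [559.9, 125.5]]
mat [[94, 25], [320, 33], [318, 116], [230, 146], [109, 143]] [[708.5, 121.7], [699.7, -165.6], [596.7, -163.3], [556.1, -41.5], [559.9, 125.5]]
mat [[94, 25], [320, 33], [318, 116], [230, 146], [109, 143]] [[708.5, 121.7], [699.7, -165.6], [596.7, -163.3], [556.1, -41.5], [559.9, 125.5]]
```

Run:
```python
from h import *
print("est from wf",onz(ld("wf"),(245,225),10))
g=ld("wg")["image"];h=ld("wh")["image"]
cv2.imwrite("pics/gh.png",cv2.convertScaleAbs(np.vstack([g[60:320],h[60:320]])[:,:,::-1],alpha=1.6))
```

```text
est from wf [443.09706638 -57.89842244  10.        ]
```

View pics/gh.png

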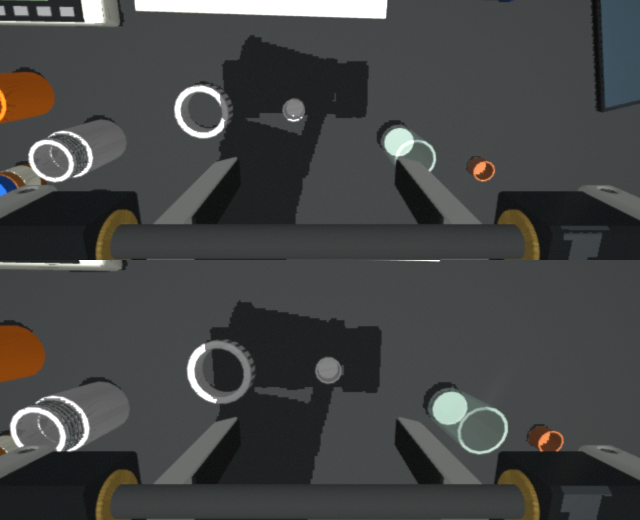

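The steel crucible stands in the gripper's shadow at (293,170) in the first view and (329,170) in the second. The vessel, ring and beaker stand upright around it.

Run:
```python
from h import *
o=[]
for n,p in(("wg",(293,170)),("wh",(329,170))):
    c=ld(n);h=hsv(c)[...,2].copy();r=24;sub=np.zeros(h.shape,bool);x,y=p;sub[y-r:y+r,x-r+4:x+r-4]=h[y-r:y+r,x-r+4:x+r-4]>52
    sub=cv2.morphologyEx(sub.astype(np.uint8),cv2.MORPH_OPEN,np.ones((2,2)))>0
    l=blob(sub,p);q,a=maskc(l);b=np.argwhere(l);print(q,a,b.min(0)[::-1],b.max(0)[::-1]);o.append((c,q))
x,r=fit(PROF["steel_crucible"],o,(444,-52,0));print(x.round(1),r.round(2),[hullc(c,PROF["steel_crucible"],*x)[1] for c,_ in o])
print(fit(PROF["steel_crucible"],o[1:],(444,-52,0),0)[0])
go(x[0],x[1],16)
```

```text
[294.4045512  171.37758112] 395.5 [284 160] [305 183]
[329.00063371 171.00095057] 526.0 [316 158] [342 184]
[442.6 -55.6  -0.8] [ 0.01 -0.62 -0.01  0.52] [407.82326457090676, 567.3495020384435]
[443.29372888 -55.59186144   1.        ]
go [0.136 0.123 1.365] wz 0
```

Call:
servo_tool:
  motion:
    - {"wx": 0,"wy": 0,"wz": 0,"dx": 0.14,"dy": 0.124,"dz": 0.2,"fingers": -0.4}
    - {"wx": 0,"wy": 0,"wz": 0,"dx": 0.14,"dy": 0.124,"dz": 0.5,"fingers": -0.2}
    - {"wx": 0,"wy": 0,"wz": 0,"dx": 0.14,"dy": 0.124,"dz": 0.9,"fingers": -0.1}
    - {"wx": 0,"wy": 0,"wz": 0,"dx": 0.14,"dy": 0.124,"dz": 0.9,"fingers": -0.1}
    - {"wx": 0,"wy": 0,"wz": 0,"dx": 0.14,"dy": 0.124,"dz": 0.9,"fingers": -0.1}
    - {"wx": 0,"wy": 0,"wz": 0,"dx": 0.14,"dy": 0.124,"dz": 0.9,"fingers": -0.1}
  newtons: 6

```text
clock: 14.25
eef_pos: [443.0, -55.3, 63.5]
eef_rot: [3.141, -0.003, -0.0]
wrist_force: [0.8, 0.5, 0.7]
finger_gap: 52.6
finger_force: 0.0
```

Call:
servo_tool:
  motion:
    - {"wx": 0,"wy": 0,"wz": 0,"dx": 0,"dy": 0,"dz": 0.2,"fingers": -0.1}
    - {"wx": 0,"wy": 0,"wz": 0,"dx": 0,"dy": 0,"dz": 0.4,"fingers": -0.1}
    - {"wx": 0,"wy": 0,"wz": 0,"dx": 0,"dy": 0,"dz": 0.5,"fingers": -0.1}
    - {"wx": 0,"wy": 0,"wz": 0,"dx": 0,"dy": 0,"dz": 0.57,"fingers": -0.1}
    - {"wx": 0,"wy": 0,"wz": 0,"dx": 0,"dy": 0,"dz": 0.57,"fingers": -0.1}
    - {"wx": 0,"wy": 0,"wz": 0,"dx": 0,"dy": 0,"dz": 0.57,"fingers": -0.1}

```text
clock: 14.85
eef_pos: [442.1, -54.8, 5.1]
eef_rot: [3.141, -0.001, -0.0]
wrist_force: [-0.7, 0.7, 0.6]
finger_gap: 52.0
finger_force: 0.0
```

Run:
```python
from h import *
w=shot("wi");st();cv2.imwrite("pics/i.png",cv2.convertScaleAbs(w["image"][130:300,200:440][:,:,::-1],alpha=2))
```

```text
t 14.9 pos [442.1 -54.8   5. ] rot [ 3.141e+00 -1.000e-03 -0.000e+00] gap 51.7 ff 0.0 F [ 0.2  0.2 -0.6]
```

View pics/i.png

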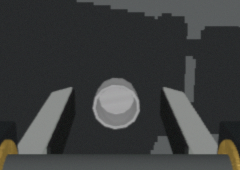

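The crucible is centred between the fingers, so I close on it.

Call:
servo_tool:
  motion:
    - {"wx": 0,"wy": 0,"wz": 0,"dx": 0.005,"dy": 0,"dz": 0.005,"fingers": 0.1}
    - {"wx": 0,"wy": 0,"wz": 0,"dx": 0.005,"dy": 0,"dz": 0.005,"fingers": 0.3}
    - {"wx": 0,"wy": 0,"wz": 0,"dx": 0.005,"dy": 0,"dz": 0.005,"fingers": 0.5}
    - {"wx": 0,"wy": 0,"wz": 0,"dx": 0.005,"dy": 0,"dz": 0.005,"fingers": 0.6}
    - {"wx": 0,"wy": 0,"wz": 0,"dx": 0.005,"dy": 0,"dz": 0.005,"fingers": 0.7}
    - {"wx": 0,"wy": 0,"wz": 0,"dx": 0.005,"dy": 0,"dz": 0.005,"fingers": 0.7}
    - {"wx": 0,"wy": 0,"wz": 0,"dx": 0.005,"dy": 0,"dz": 0.005,"fingers": 0.7}

```text
clock: 15.6
eef_pos: [442.1, -54.7, 3.8]
eef_rot: [3.142, -0.0, -0.0]
wrist_force: [0.3, 1.3, 2.4]
finger_gap: 25.9
finger_force: 6.0
```

Call:
servo_tool:
  motion:
    - {"wx": 0,"wy": 0,"wz": 0,"dx": 0,"dy": 0,"dz": -0.1,"fingers": 0.7}
    - {"wx": 0,"wy": 0,"wz": 0,"dx": 0,"dy": 0,"dz": -0.25,"fingers": 0.7}
    - {"wx": 0,"wy": 0,"wz": 0,"dx": 0,"dy": 0,"dz": -0.45,"fingers": 0.7}
    - {"wx": 0,"wy": 0,"wz": 0,"dx": 0,"dy": 0,"dz": -0.7,"fingers": 0.7}
    - {"wx": 0,"wy": 0,"wz": 0,"dx": 0,"dy": 0,"dz": -1,"fingers": 0.7}
    - {"wx": 0,"wy": 0,"wz": 0,"dx": 0,"dy": 0,"dz": -1,"fingers": 0.7}

```text
clock: 16.2
eef_pos: [443.7, -55.0, 107.5]
eef_rot: [3.14, -0.006, -0.0]
wrist_force: [0.7, -0.0, -0.8]
finger_gap: 26.0
finger_force: 6.0
```

Call:
servo_tool:
  motion:
    - {"wx": 0,"wy": 0,"wz": 0,"dx": 0.2,"dy": -0.3,"dz": -0.3,"fingers": 0.7}
    - {"wx": 0,"wy": 0,"wz": 0,"dx": 0.4,"dy": -0.6,"dz": -0.7,"fingers": 0.7}
    - {"wx": 0,"wy": 0,"wz": 0,"dx": 0.4,"dy": -0.9,"dz": -1,"fingers": 0.7}
    - {"wx": 0,"wy": 0,"wz": 0,"dx": 0.4,"dy": -1,"dz": -1,"fingers": 0.7}
    - {"wx": 0,"wy": 0,"wz": 0,"dx": 0.4,"dy": -1,"dz": -1,"fingers": 0.7}

```text
clock: 16.7
eef_pos: [481.8, 46.2, 203.4]
eef_rot: [-3.142, -0.0, 0.002]
wrist_force: [1.1, -0.1, 0.1]
finger_gap: 26.0
finger_force: 6.0
```

Run:
```python
from h import *
w=shot("wj");st()
```

```text
t 16.75 pos [481.4  45.3 202.7] rot [3.141e+00 2.000e-03 1.000e-03] gap 26.6 ff 6.0 F [-0.2  0.  -0.6]
```

View pics/wj.png

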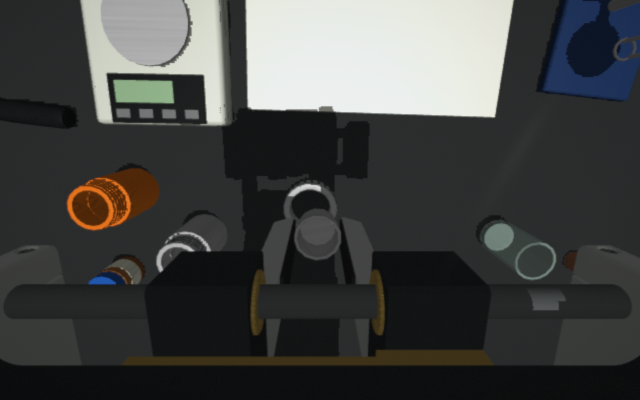

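The crucible is held upright at (318,237). The pan shows at (145,22), so I take a second view from nearer.

Call:
servo_tool:
  motion:
    - {"wx": 0,"wy": 0,"wz": 0,"dx": 0.3,"dy": -0.4,"dz": 0,"fingers": 0.7}
    - {"wx": 0,"wy": 0,"wz": 0,"dx": 0.6,"dy": -0.8,"dz": 0,"fingers": 0.7}
    - {"wx": 0,"wy": 0,"wz": 0,"dx": 0.7,"dy": -1,"dz": 0,"fingers": 0.7}
    - {"wx": 0,"wy": 0,"wz": 0,"dx": 0.7,"dy": -1,"dz": 0,"fingers": 0.7}
    - {"wx": 0,"wy": 0,"wz": 0,"dx": 0.7,"dy": -1,"dz": 0,"fingers": 0.7}

```text
clock: 17.25
eef_pos: [551.6, 144.1, 202.2]
eef_rot: [3.141, 0.003, -0.001]
wrist_force: [-0.7, 0.1, 0.7]
finger_gap: 26.4
finger_force: 6.0
```

Run:
```python
from h import *
w=shot("wk");st();j=ld("wj");t=ld("t1")
p=proj(w,onz(j,(145,22),50))[0].round().astype(int);print(p)
cv2.imwrite("pics/k.png",np.vstack([w["image"][0:300]])[:,:,::-1])
o=[]
for c,q in((j,(145,22)),(w,p),(t,(218,130))):
    h=hsv(c);x,y=q;print(h[y,x],h[y,x+50 if c is not t else x+25])
```

```text
t 17.3 pos [551.6 143.8 202.7] rot [ 3.141e+00  2.000e-03 -1.000e-03] gap 26.1 ff 6.0 F [ 0.4 -0.   0.4]
[249  97]
[150   2 168] [ 37  15 217]
[150   1 192] [ 37  10 233]
[165   5 211] [ 30   6 243]
```

View pics/k.png

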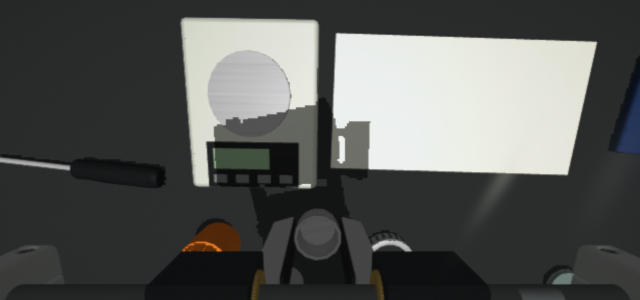

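Run:
```python
from h import *
w=ld("wk");j=ld("wj");t=ld("t1")
o=[]
for c,q in((w,(249,80)),(j,(145,22)),(t,(218,125))):
    i=c["image"].astype(int);m=blob((i[...,0]-i[...,2]<4)&(i.max(2)>(60 if c is w else 110)),q)
    cs,_=cv2.findContours(m.astype(np.uint8),0,1);k=cv2.convexHull(max(cs,key=cv2.contourArea))[:,0]
    k=k[(k[:,1]>1)];e=cv2.fitEllipse(k.astype(np.float32)) ;print(m.sum(),e,onz(c,e[0],50).round(1));o.append((c,e[0]))
print("pan",tri(o[:2]),tri(o))
def fitmat(cs):
    # corners of the mat from line fits: (view, corner px, which)
    M={"fl":(75,145),"fr":(75,-145),"nr":(-75,-145),"nl":(-75,145)}
    def f(v):
        r=[]
        for c,p,k in cs:
            a,b=M[k];X=[v[0]+a*np.cos(v[2])-b*np.sin(v[2]),v[1]+a*np.sin(v[2])+b*np.cos(v[2]),3];r+=list(proj(c,X)[0]-p)
        return r
    s=least_squares(f,[626,-20,0],x_scale=[100,100,1]);return s.x,s.fun.round(1)
def corners(c,p,v=185):
    m=blob(hsv(c)[...,2]>v,p);cs,_=cv2.findContours(m.astype(np.uint8),0,1);return cv2.approxPolyDP(cv2.convexHull(max(cs,key=cv2.contourArea)),2.5,True)[:,0].tolist()
print(corners(w,(460,100)),corners(ld("wf"),(210,80)))
A=fitmat([(w,(335.5,33),"fl"),(w,(596.5,42),"fr"),(w,(570,175.5),"nr")]);print(A)
f=ld("wf");B=fitmat([(f,(93.5,24.5),"fl"),(f,(321,32.5),"fr"),(f,(106,144),"nl"),(f,(318.5,151),"nr")]);print(B)
```

```text
5675 ((248.93580627441406, 95.38211059570312), (81.40801239013672, 91.88143157958984), 163.42782592773438) [640.7 212.7  50. ]
4761 ((143.99485778808594, 17.069292068481445), (83.84611511230469, 99.29290008544922), 153.37928771972656) [643.1 213.1  50. ]
928 ((217.45668029785156, 129.8608856201172), (34.331504821777344, 34.96068572998047), 69.11703491210938) [637.3 212.1  50. ]
pan (array([641.09558785, 211.05162238,  55.15821884]), array([ 0.53495916, -0.73649823, -0.51114065,  0.70032742])) (array([641.0109443 , 211.5871678 ,  53.72622486]), array([ 0.30274114, -0.5534292 , -0.25329949,  1.25833948, -0.10809289,
       -2.05439001]))
[[336, 35], [595, 42], [567, 173], [369, 168], [337, 127], [334, 117]] [[94, 25], [320, 33], [318, 116], [230, 146], [109, 143]]
(array([ 6.29910359e+02, -2.12182123e+01, -2.63775159e-02]), array([ 1.4,  1. ,  0.5, -0.3, -2.1, -1.1]))
(array([ 6.29441707e+02, -1.97361975e+01, -3.15207109e-02]), array([-0.5,  0.1,  0.1,  0.4,  1.6, -0.4, -1.3, -0.4]))
```

Call:
servo_tool:
  motion:
    - {"wx": 0,"wy": 0,"wz": 0,"dx": 0.3,"dy": -0.3,"dz": 0,"fingers": 0.7}
    - {"wx": 0,"wy": 0,"wz": 0,"dx": 0.6,"dy": -0.6,"dz": 0,"fingers": 0.7}
    - {"wx": 0,"wy": 0,"wz": 0,"dx": 0.89,"dy": -0.68,"dz": 0,"fingers": 0.7}
    - {"wx": 0,"wy": 0,"wz": 0,"dx": 0.89,"dy": -0.68,"dz": 0,"fingers": 0.7}
    - {"wx": 0,"wy": 0,"wz": 0,"dx": 0.89,"dy": -0.68,"dz": 0.3,"fingers": 0.7}
    - {"wx": 0,"wy": 0,"wz": 0,"dx": 0.89,"dy": -0.68,"dz": 0.6,"fingers": 0.7}
    - {"wx": 0,"wy": 0,"wz": 0,"dx": 0.89,"dy": -0.68,"dz": 1,"fingers": 0.7}
    - {"wx": 0,"wy": 0,"wz": 0,"dx": 0.89,"dy": -0.68,"dz": 1,"fingers": 0.7}
    - {"wx": 0,"wy": 0,"wz": 0,"dx": 0.89,"dy": -0.68,"dz": 1,"fingers": 0.7}

```text
clock: 18.2
eef_pos: [641.1, 212.2, 104.9]
eef_rot: [3.142, 0.0, -0.001]
wrist_force: [0.6, -0.4, 0.9]
finger_gap: 26.2
finger_force: 6.0
```

Call:
servo_tool:
  motion:
    - {"wx": 0,"wy": 0,"wz": 0,"dx": 0,"dy": 0,"dz": 0.15,"fingers": 0.7}
    - {"wx": 0,"wy": 0,"wz": 0,"dx": 0,"dy": 0,"dz": 0.3,"fingers": 0.7}
    - {"wx": 0,"wy": 0,"wz": 0,"dx": 0,"dy": 0,"dz": 0.38,"fingers": 0.7}
    - {"wx": 0,"wy": 0,"wz": 0,"dx": 0,"dy": 0,"dz": 0.42,"fingers": 0.7}
    - {"wx": 0,"wy": 0,"wz": 0,"dx": 0,"dy": 0,"dz": 0.42,"fingers": 0.7}
    - {"wx": 0,"wy": 0,"wz": 0,"dx": 0,"dy": 0,"dz": 0.42,"fingers": 0.7}

```text
clock: 18.8
eef_pos: [641.3, 213.3, 62.1]
eef_rot: [-3.141, -0.001, -0.0]
wrist_force: [-0.2, -0.1, -0.3]
finger_gap: 26.4
finger_force: 6.0
```

Run:
```python
from h import *
w=shot("wl");st();s=shot("s3","side")
cv2.imwrite("pics/l.png",cv2.convertScaleAbs(np.hstack([cv2.resize(w["image"][120:320,200:440],(480,400)),cv2.resize(s["image"][190:310,120:216],(320,400))])[:,:,::-1],alpha=1.4))
```

```text
t 18.85 pos [641.4 213.4  62.3] rot [-3.141e+00 -1.000e-03 -0.000e+00] gap 26.3 ff 6.0 F [ 0.3 -0.9 -0. ]
```

View pics/l.png

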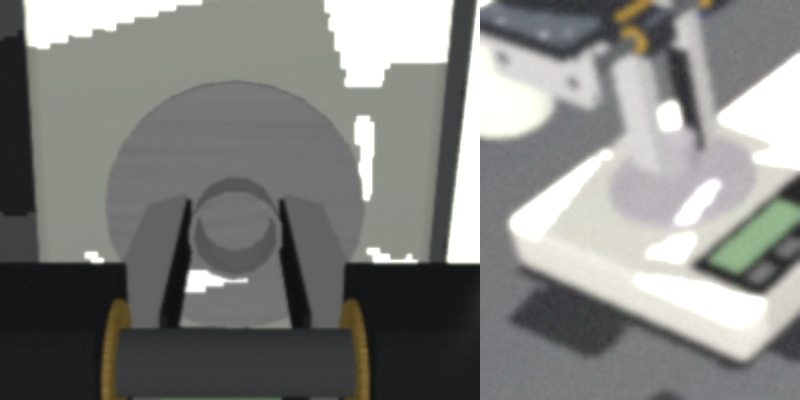

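The crucible is laterally centred over the pan, which spans 107–363 with the crucible at 235. I lower it until contact.

Call:
servo_tool:
  motion:
    - {"wx": 0,"wy": 0,"wz": 0,"dx": 0,"dy": 0.01,"dz": 0.03,"fingers": 0.7}
    - {"wx": 0,"wy": 0,"wz": 0,"dx": 0,"dy": 0.01,"dz": 0.06,"fingers": 0.7}
    - {"wx": 0,"wy": 0,"wz": 0,"dx": 0,"dy": 0.01,"dz": 0.075,"fingers": 0.7}
    - {"wx": 0,"wy": 0,"wz": 0,"dx": 0,"dy": 0.01,"dz": 0.075,"fingers": 0.7}
    - {"wx": 0,"wy": 0,"wz": 0,"dx": 0,"dy": 0.01,"dz": 0.075,"fingers": 0.7}

```text
clock: 19.4
eef_pos: [641.1, 212.3, 54.2]
eef_rot: [-3.142, 0.0, -0.0]
wrist_force: [0.4, -0.4, 0.3]
finger_gap: 26.6
finger_force: 6.0
```

Call:
servo_tool:
  motion:
    - {"wx": 0,"wy": 0,"wz": 0,"dx": 0,"dy": 0,"dz": 0.01,"fingers": 0.7}
    - {"wx": 0,"wy": 0,"wz": 0,"dx": 0,"dy": 0,"dz": 0.01,"fingers": 0.7}
    - {"wx": 0,"wy": 0,"wz": 0,"dx": 0,"dy": 0,"dz": 0.01,"fingers": 0.7}

```text
clock: 19.7
eef_pos: [641.3, 212.3, 53.8]
eef_rot: [-3.141, -0.001, -0.0]
wrist_force: [-1.5, -0.4, 6.9]
finger_gap: 26.2
finger_force: 6.0
```

Call:
servo_tool:
  motion:
    - {"wx": 0,"wy": 0,"wz": 0,"dx": 0,"dy": 0,"dz": -0.005,"fingers": 0.4}
    - {"wx": 0,"wy": 0,"wz": 0,"dx": 0,"dy": 0,"dz": -0.005,"fingers": 0.3}
    - {"wx": 0,"wy": 0,"wz": 0,"dx": 0,"dy": 0,"dz": -0.005,"fingers": 0.2}
    - {"wx": 0,"wy": 0,"wz": 0,"dx": 0,"dy": 0,"dz": -0.005,"fingers": 0.2}
    - {"wx": 0,"wy": 0,"wz": 0,"dx": 0,"dy": 0,"dz": -0.1,"fingers": 0.2}
    - {"wx": 0,"wy": 0,"wz": 0,"dx": 0,"dy": 0,"dz": -0.4,"fingers": 0}
    - {"wx": 0,"wy": 0,"wz": 0,"dx": 0,"dy": 0,"dz": -0.8,"fingers": -0.5}
    - {"wx": 0,"wy": 0,"wz": 0,"dx": 0,"dy": 0,"dz": -1,"fingers": -1}
    - {"wx": 0,"wy": 0,"wz": 0,"dx": 0,"dy": 0,"dz": -1,"fingers": -1}

```text
clock: 20.6
eef_pos: [642.4, 212.6, 157.6]
eef_rot: [-3.14, -0.006, -0.0]
wrist_force: [-0.1, 0.4, 0.3]
finger_gap: 66.1
finger_force: 0.0
```

Call:
servo_tool:
  motion:
    - {"wx": 0,"wy": 0,"wz": 0,"dx": -0.4,"dy": 0,"dz": -0.3,"fingers": -1}
    - {"wx": 0,"wy": 0,"wz": 0,"dx": -0.8,"dy": 0,"dz": -0.6,"fingers": -1}
    - {"wx": 0,"wy": 0,"wz": 0,"dx": -1,"dy": 0,"dz": -0.8,"fingers": -1}
    - {"wx": 0,"wy": 0,"wz": 0,"dx": -1,"dy": 0,"dz": -0.8,"fingers": -1}

```text
clock: 21.0
eef_pos: [540.1, 212.7, 236.1]
eef_rot: [-3.14, -0.004, 0.001]
wrist_force: [0.2, -0.6, -0.3]
finger_gap: 93.4
finger_force: 0.0
```

Run:
```python
from h import *
shot("wm");st()
```

```text
t 21.05 pos [540.8 212.5 234.1] rot [-3.141e+00 -2.000e-03  0.000e+00] gap 93.6 ff 0.0 F [ 0.   1.1 -1. ]
```

Call:
servo_tool:
  motion:
    - {"wx": 0,"wy": 0,"wz": 0,"dx": -0.4,"dy": 0.1,"dz": 0,"fingers": -1}
    - {"wx": 0,"wy": 0,"wz": 0,"dx": -0.8,"dy": 0.2,"dz": 0,"fingers": -1}
    - {"wx": 0,"wy": 0,"wz": 0,"dx": -1,"dy": 0.2,"dz": 0,"fingers": -1}
    - {"wx": 0,"wy": 0,"wz": 0,"dx": -1,"dy": 0.2,"dz": 0,"fingers": -1}

```text
clock: 21.45
eef_pos: [439.9, 192.0, 232.1]
eef_rot: [3.141, 0.002, -0.0]
wrist_force: [-0.1, 1.6, -0.3]
finger_gap: 94.3
finger_force: 0.0
```

Run:
```python
from h import *
shot("wn");st()
```

```text
t 21.5 pos [441.  192.2 232.2] rot [ 3.141e+00  1.000e-03 -0.000e+00] gap 94.2 ff 0.0 F [-0.9 -0.7  0.4]
```

Call:
servo_tool:
  motion:
    - {"wx": 0,"wy": 0,"wz": 0,"dx": -0.3,"dy": 0.3,"dz": 0.1,"fingers": -1}
    - {"wx": 0,"wy": 0,"wz": 0,"dx": -0.5,"dy": 0.3,"dz": 0.1,"fingers": -1}
    - {"wx": 0,"wy": 0,"wz": 0,"dx": -0.5,"dy": 0.3,"dz": 0.1,"fingers": -1}
    - {"wx": 0,"wy": 0,"wz": 0,"dx": -0.5,"dy": 0.3,"dz": 0.1,"fingers": -1}

```text
clock: 21.9
eef_pos: [392.3, 162.4, 223.0]
eef_rot: [3.142, 0.0, -0.0]
wrist_force: [0.2, 0.0, -0.4]
finger_gap: 93.8
finger_force: 0.0
```

Run:
```python
from h import *
shot("wo");st();m=ld("wm")
I=np.vstack([m["image"][:240],np.hstack([cv2.resize(ld(k)["image"],(320,200)) for k in("wn","wo")])])
cv2.imwrite("pics/mno.png",I[:,:,::-1])
for k in("wm","wn","wo"):
    c=ld(k);print(k,[proj(c,X)[0].round().tolist() for X in([402,191,86],[352,296,54],[641,212,68])])
```

```text
t 21.95 pos [392.3 162.5 223. ] rot [ 3.141  0.    -0.   ] gap 94.0 ff 0.0 F [ 0.7  0.1 -0.6]
wm [[335.0, 298.0], [253.0, 318.0], [318.0, 86.0]]
wn [[318.0, 217.0], [232.0, 248.0], [296.0, -25.0]]
wo [[289.0, 176.0], [202.0, 213.0], [262.0, -89.0]]
```

View pics/mno.png

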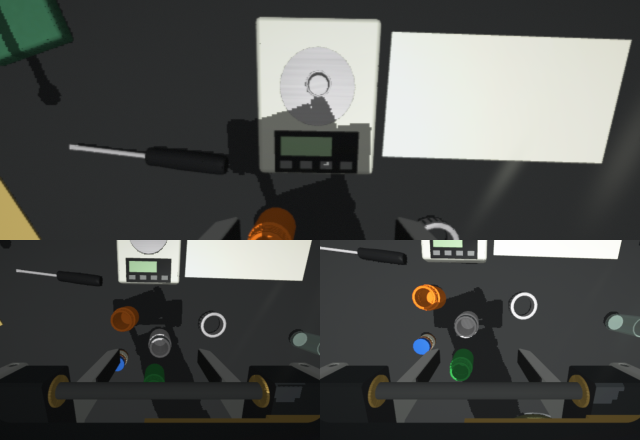

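The crucible stands upright and centred on the pan, at (318,84) against the pan centre at (318,86). The steel vessel shows at about (289,176) in the last view, between the orange and green look-alikes.

Run:
```python
from h import *
for q,X in(("vessel",[402,191,43]),("sample_jar",[352,296,27])):
    o=[]
    for k in("wn","wo"):
        c=ld(k);p=proj(c,X)[0]
        for d in trace(q,c):
            if np.hypot(*(np.array(d["location"])-p))<22:
                m=d["pixels"];mc,a=maskc(m);rgb=c["image"][m].mean(0).round();print(q,k,round(d["conf"],2),mc.round(1),a,rgb,np.argwhere(m).min(0)[::-1],np.argwhere(m).max(0)[::-1]);o.append((c,mc));break
    if o:
        x,r=fit(PROF[q],o,[X[0],X[1],0]);print(x.round(1),r.round(2),[round(hullc(c,PROF[q],*x)[1]) for c,_ in o])
        for v in o:print(fit(PROF[q],[v],[X[0],X[1],0],0)[0].round(1))
```

```text
vessel wn 0.72 [319.4 206. ] 2120.5 [76. 77. 77.] [296 177] [342 235]
vessel wo 0.62 [293.1 168.4] 1987.0 [ 99. 100. 100.] [268 142] [316 194]
[404.2 188.8   1.2] [-0.05  0.03  0.04 -0.03] [2167, 2138]
[403.9 188.8   1. ]
[404. 189.   1.]
sample_jar wo 0.8 [209.1 207.6] 1228.5 [ 72. 114. 175.] [188 187] [230 228]
[352.2 294.5   0.4] [-0.  0.] [1406]
[352.  294.6   1. ]
```

Call:
servo_tool:
  motion:
    - {"wx": 0,"wy": 0,"wz": 0,"dx": 0.12,"dy": -0.263,"dz": 0,"fingers": -0.8}
    - {"wx": 0,"wy": 0,"wz": 0,"dx": 0.12,"dy": -0.263,"dz": 0.2,"fingers": -0.7}
    - {"wx": 0,"wy": 0,"wz": 0,"dx": 0.12,"dy": -0.263,"dz": 0.5,"fingers": -0.6}
    - {"wx": 0,"wy": 0,"wz": 0,"dx": 0.12,"dy": -0.263,"dz": 0.9,"fingers": -0.6}
    - {"wx": 0,"wy": 0,"wz": 0,"dx": 0.12,"dy": -0.263,"dz": 0.9,"fingers": -0.6}
    - {"wx": 0,"wy": 0,"wz": 0,"dx": 0.12,"dy": -0.263,"dz": 0.9,"fingers": -0.6}
  newtons: 50

```text
clock: 22.75
eef_pos: [403.5, 188.7, 134.0]
eef_rot: [3.141, 0.001, -0.0]
wrist_force: [-0.1, 0.6, 0.9]
finger_gap: 75.4
finger_force: 0.0
```

Call:
servo_tool:
  motion:
    - {"wx": 0,"wy": 0,"wz": 0,"dx": 0,"dy": 0,"dz": 0.3,"fingers": -0.6}
    - {"wx": 0,"wy": 0,"wz": 0,"dx": 0,"dy": 0,"dz": 0.6,"fingers": -0.6}
    - {"wx": 0,"wy": 0,"wz": 0,"dx": 0,"dy": 0,"dz": 0.8,"fingers": -0.6}
    - {"wx": 0,"wy": 0,"wz": 0,"dx": 0,"dy": 0,"dz": 0.98,"fingers": -0.6}
    - {"wx": 0,"wy": 0,"wz": 0,"dx": 0,"dy": 0,"dz": 0.98,"fingers": -0.6}
    - {"wx": 0,"wy": 0,"wz": 0,"dx": 0,"dy": 0,"dz": 0.98,"fingers": -0.6}

```text
clock: 23.35
eef_pos: [404.2, 189.0, 37.0]
eef_rot: [-3.141, -0.002, -0.0]
wrist_force: [0.0, -0.8, -0.0]
finger_gap: 75.0
finger_force: 0.0
```

Call:
servo_tool:
  motion:
    - {"wx": 0,"wy": 0,"wz": 0,"dx": 0,"dy": 0,"dz": 0,"fingers": -0.4}
    - {"wx": 0,"wy": 0,"wz": 0,"dx": 0,"dy": 0,"dz": 0,"fingers": -0.25}
    - {"wx": 0,"wy": 0,"wz": 0,"dx": 0,"dy": 0,"dz": 0,"fingers": -0.1}
    - {"wx": 0,"wy": 0,"wz": 0,"dx": 0,"dy": 0,"dz": 0,"fingers": 0.2}
    - {"wx": 0,"wy": 0,"wz": 0,"dx": 0,"dy": 0,"dz": 0,"fingers": 0.2}
    - {"wx": 0,"wy": 0,"wz": 0,"dx": 0,"dy": 0,"dz": 0,"fingers": 0.2}

```text
clock: 23.95
eef_pos: [403.6, 188.9, 36.1]
eef_rot: [-3.141, -0.001, -0.0]
wrist_force: [-1.1, 1.8, 7.3]
finger_gap: 53.3
finger_force: 50.0
```

Call:
servo_tool:
  motion:
    - {"wx": 0,"wy": 0,"wz": 0,"dx": 0,"dy": 0,"dz": -0.05,"fingers": 0.2}
    - {"wx": 0,"wy": 0,"wz": 0,"dx": 0,"dy": 0,"dz": -0.12,"fingers": 0.2}
    - {"wx": 0,"wy": 0,"wz": 0,"dx": 0,"dy": 0,"dz": -0.2,"fingers": 0.2}
    - {"wx": 0,"wy": 0,"wz": 0,"dx": 0,"dy": 0,"dz": -0.2,"fingers": 0.2}

```text
clock: 24.35
eef_pos: [403.6, 188.7, 56.4]
eef_rot: [-3.141, -0.002, -0.0]
wrist_force: [-0.4, 0.5, -6.7]
finger_gap: 53.2
finger_force: 50.0
```

```bash
cat >> h.py <<'E'
M={"fl":(75,145),"fr":(75,-145),"nr":(-75,-145),"nl":(-75,145)}
def edgefit(views):
    """mat pose from bright/dark crossings along lines across the 4 edges; views=[camera], returns x,y,yaw"""
    v=np.array([629.6,-20.3,-.03])
    for it in range(4):
        obs=[]
        for c in views:
            h=cv2.GaussianBlur(c["image"].max(2).astype(np.float32),(0,0),.7)
            for a0,b0,a1,b1,nx,ny in((75,-135,75,135,1,0),(-75,-135,-75,135,-1,0),(-65,145,65,145,0,1),(-65,-145,65,-145,0,-1)):
                for s in np.linspace(0,1,25):
                    a,b=a0+(a1-a0)*s,b0+(b1-b0)*s;d=np.arange(-9,9.1,.25)
                    cs,sn=np.cos(v[2]),np.sin(v[2]);A_,B_=a+nx*d,b+ny*d
                    p=proj(c,np.c_[v[0]+A_*cs-B_*sn,v[1]+A_*sn+B_*cs,0*d+3])
                    if p.min()<2 or p[:,0].max()>637 or p[:,1].max()>235: continue
                    g=cv2.remap(h,p[:,:1].astype(np.float32),p[:,1:].astype(np.float32),1)[:,0]
                    if g[0]<170 or g[-1]>90: continue
                    k=np.argmax(g<(g[0]+g[-1])/2);obs.append((a,b,nx,ny,d[k]))
        o=np.array(obs);a,b,nx,ny,d=o.T
        # normal displacement d = (R^T dt).n + dyaw*(-b*nx+a*ny)
        Q=np.c_[nx,ny,-b*nx+a*ny];s=np.linalg.lstsq(Q,d,rcond=None)[0]
        r=d-Q@s;k=abs(r)<2.5;s=np.linalg.lstsq(Q[k],d[k],rcond=None)[0]
        cs,sn=np.cos(v[2]),np.sin(v[2]);v=v+[cs*s[0]-sn*s[1],sn*s[0]+cs*s[1],s[2]]
    per={(x,y):(((nx==x)&(ny==y)).sum(),((d-Q@s)[(nx==x)&(ny==y)].mean().round(2) if ((nx==x)&(ny==y)).any() else None)) for x,y in((1,0),(-1,0),(0,1),(0,-1))}
    return v,per
E
python3 - <<'E'
from h import *
for n in("wf","wk","wm","t1"):
    try: print(n,edgefit([ld(n)]))
    except Exception as e: print(n,e)
E
```

```text
wf (array([ 6.30259307e+02, -1.94036081e+01, -2.81791641e-02]), {(1, 0): (np.int64(25), np.float64(0.36)), (-1, 0): (np.int64(15), np.float64(0.6)), (0, 1): (np.int64(25), np.float64(0.6)), (0, -1): (np.int64(18), np.float64(0.83))})
wk (array([ 6.30470512e+02, -2.02460568e+01, -2.83033773e-02]), {(1, 0): (np.int64(25), np.float64(0.48)), (-1, 0): (np.int64(22), np.float64(0.34)), (0, 1): (np.int64(24), np.float64(-0.13)), (0, -1): (np.int64(25), np.float64(0.48))})
wm (array([ 6.30539909e+02, -1.99830653e+01, -2.91164982e-02]), {(1, 0): (np.int64(25), np.float64(0.52)), (-1, 0): (np.int64(25), np.float64(0.52)), (0, 1): (np.int64(25), np.float64(0.76)), (0, -1): (np.int64(25), np.float64(0.76))})
t1 (array([ 6.27427134e+02, -1.95351028e+01, -2.80336131e-02]), {(1, 0): (np.int64(25), np.float64(1.14)), (-1, 0): (np.int64(24), np.float64(1.19)), (0, 1): (np.int64(25), np.float64(1.04)), (0, -1): (np.int64(19), np.float64(1.37))})
```

Call:
servo_tool:
  motion:
    - {"wx": 0,"wy": 0,"wz": 0,"dx": 0,"dy": 0,"dz": -0.3,"fingers": 0.2}
    - {"wx": 0,"wy": 0,"wz": 0,"dx": 0,"dy": 0,"dz": -0.6,"fingers": 0.2}
    - {"wx": 0,"wy": 0,"wz": 0,"dx": 0.2,"dy": 0.2,"dz": -0.9,"fingers": 0.2}
    - {"wx": 0,"wy": 0,"wz": 0,"dx": 0.5,"dy": 0.4,"dz": -0.9,"fingers": 0.2}
    - {"wx": 0,"wy": 0,"wz": 0,"dx": 0.75,"dy": 0.7,"dz": -0.9,"fingers": 0.2}
    - {"wx": 0,"wy": 0,"wz": 0,"dx": 0.75,"dy": 0.7,"dz": -0.9,"fingers": 0.2}

```text
clock: 24.95
eef_pos: [480.0, 115.9, 145.1]
eef_rot: [3.141, -0.001, -0.003]
wrist_force: [-0.2, 0.0, -6.0]
finger_gap: 53.3
finger_force: 50.0
```

Call:
servo_tool:
  motion:
    - {"wx": 0,"wy": 0,"wz": 0,"dx": 0.3,"dy": 0.3,"dz": 0,"fingers": 0.2}
    - {"wx": 0,"wy": 0,"wz": 0,"dx": 0.6,"dy": 0.6,"dz": 0,"fingers": 0.2}
    - {"wx": 0,"wy": 0,"wz": 0,"dx": 0.75,"dy": 0.7,"dz": 0,"fingers": 0.2}
    - {"wx": 0,"wy": 0,"wz": 0,"dx": 0.75,"dy": 0.7,"dz": 0,"fingers": 0.2}
    - {"wx": 0,"wy": 0,"wz": 0,"dx": 0.75,"dy": 0.7,"dz": 0,"fingers": 0.2}

```text
clock: 25.45
eef_pos: [552.5, 48.7, 144.6]
eef_rot: [-3.141, 0.001, -0.001]
wrist_force: [-0.9, -0.5, -6.5]
finger_gap: 53.1
finger_force: 50.0
```

Run:
```python
from h import *
c=shot("wp");st();print(edgefit([c]))
```

```text
t 25.5 pos [552.3  49.1 144.9] rot [-3.141e+00  1.000e-03  0.000e+00] gap 53.1 ff 50.0 F [-0.4 -0.1 -7. ]
(array([ 6.30481535e+02, -2.00353259e+01, -2.96371671e-02]), {(1, 0): (np.int64(25), np.float64(0.32)), (-1, 0): (np.int64(14), np.float64(0.32)), (0, 1): (np.int64(14), np.float64(0.94)), (0, -1): (np.int64(25), np.float64(0.53))})
```

Call:
servo_tool:
  motion:
    - {"wx": 0,"wy": 0,"wz": 0,"dx": 0.3,"dy": 0.3,"dz": 0,"fingers": 0.2}
    - {"wx": 0,"wy": 0,"wz": 0,"dx": 0.6,"dy": 0.55,"dz": 0,"fingers": 0.2}
    - {"wx": 0,"wy": 0,"wz": 0,"dx": 0.779,"dy": 0.69,"dz": 0,"fingers": 0.2}
    - {"wx": 0,"wy": 0,"wz": 0,"dx": 0.779,"dy": 0.69,"dz": 0.1,"fingers": 0.2}
    - {"wx": 0,"wy": 0,"wz": 0,"dx": 0.779,"dy": 0.69,"dz": 0.3,"fingers": 0.2}
    - {"wx": 0,"wy": 0,"wz": 0,"dx": 0.779,"dy": 0.69,"dz": 0.5,"fingers": 0.2}
    - {"wx": 0,"wy": 0,"wz": 0,"dx": 0.779,"dy": 0.69,"dz": 0.7,"fingers": 0.2}
    - {"wx": 0,"wy": 0,"wz": 0,"dx": 0.779,"dy": 0.69,"dz": 0.85,"fingers": 0.2}
    - {"wx": 0,"wy": 0,"wz": 0,"dx": 0.779,"dy": 0.69,"dz": 0.95,"fingers": 0.2}
    - {"wx": 0,"wy": 0,"wz": 0,"dx": 0.779,"dy": 0.69,"dz": 0.95,"fingers": 0.2}

```text
clock: 26.5
eef_pos: [630.1, -20.0, 49.0]
eef_rot: [-3.141, 0.002, 0.0]
wrist_force: [0.1, -0.2, -5.5]
finger_gap: 53.0
finger_force: 50.0
```

Call:
servo_tool:
  motion:
    - {"wx": 0,"wy": 0,"wz": 0,"dx": 0,"dy": 0,"dz": 0.04,"fingers": 0.2}
    - {"wx": 0,"wy": 0,"wz": 0,"dx": 0,"dy": 0,"dz": 0.08,"fingers": 0.2}
    - {"wx": 0,"wy": 0,"wz": 0,"dx": 0,"dy": 0,"dz": 0.08,"fingers": 0.2}
    - {"wx": 0,"wy": 0,"wz": 0,"dx": 0,"dy": 0,"dz": 0.08,"fingers": 0.2}

```text
clock: 26.9
eef_pos: [631.1, -20.5, 42.5]
eef_rot: [3.142, -0.0, -0.0]
wrist_force: [0.5, 0.2, -6.0]
finger_gap: 53.4
finger_force: 50.0
```

Call:
servo_tool:
  motion:
    - {"wx": 0,"wy": 0,"wz": 0,"dx": -0.005,"dy": 0,"dz": 0.02,"fingers": 0.2}
    - {"wx": 0,"wy": 0,"wz": 0,"dx": -0.005,"dy": 0,"dz": 0.03,"fingers": 0.2}
    - {"wx": 0,"wy": 0,"wz": 0,"dx": -0.005,"dy": 0,"dz": 0.03,"fingers": 0.2}
    - {"wx": 0,"wy": 0,"wz": 0,"dx": -0.005,"dy": 0,"dz": 0.03,"fingers": 0.2}

```text
clock: 27.3
eef_pos: [630.5, -20.5, 39.3]
eef_rot: [3.142, -0.0, -0.0]
wrist_force: [0.1, -0.0, -6.1]
finger_gap: 53.1
finger_force: 50.0
```

Call:
servo_tool:
  motion:
    - {"wx": 0,"wy": 0,"wz": 0,"dx": 0,"dy": 0,"dz": 0.007,"fingers": 0.2}
    - {"wx": 0,"wy": 0,"wz": 0,"dx": 0,"dy": 0,"dz": 0.007,"fingers": 0.2}
    - {"wx": 0,"wy": 0,"wz": 0,"dx": 0,"dy": 0,"dz": 0.014,"fingers": 0.2}

```text
clock: 27.6
eef_pos: [630.7, -20.5, 39.1]
eef_rot: [3.142, -0.001, -0.0]
wrist_force: [-9.2, 0.8, 15.1]
finger_gap: 53.1
finger_force: 50.0
```

Call:
servo_tool:
  motion:
    - {"wx": 0,"wy": 0,"wz": 0,"dx": 0,"dy": 0,"dz": -0.015,"fingers": 0.2}
    - {"wx": 0,"wy": 0,"wz": 0,"dx": 0,"dy": 0,"dz": -0.015,"fingers": -0.3}
    - {"wx": 0,"wy": 0,"wz": 0,"dx": 0,"dy": 0,"dz": -0.015,"fingers": -0.5}
    - {"wx": 0,"wy": 0,"wz": 0,"dx": 0,"dy": 0,"dz": -0.015,"fingers": -0.6}
    - {"wx": 0,"wy": 0,"wz": 0,"dx": 0,"dy": 0,"dz": -0.2,"fingers": -0.6}
    - {"wx": 0,"wy": 0,"wz": 0,"dx": 0,"dy": 0,"dz": -0.6,"fingers": -0.6}
    - {"wx": 0,"wy": 0,"wz": 0,"dx": 0,"dy": 0,"dz": -1,"fingers": -1}
    - {"wx": 0,"wy": 0,"wz": 0,"dx": 0,"dy": 0,"dz": -1,"fingers": -1}
    - {"wx": 0,"wy": 0,"wz": 0,"dx": 0,"dy": 0,"dz": -1,"fingers": -1}

```text
clock: 28.5
eef_pos: [630.7, -20.5, 138.5]
eef_rot: [3.141, -0.002, -0.0]
wrist_force: [0.1, -0.7, -1.3]
finger_gap: 92.8
finger_force: 0.0
```

Call:
servo_tool:
  motion:
    - {"wx": 0,"wy": 0,"wz": 0,"dx": -0.3,"dy": -0.2,"dz": -0.4,"fingers": -1}
    - {"wx": 0,"wy": 0,"wz": 0,"dx": -0.7,"dy": -0.4,"dz": -0.8,"fingers": -1}
    - {"wx": 0,"wy": 0,"wz": 0,"dx": -1,"dy": -0.6,"dz": -0.8,"fingers": -1}
    - {"wx": 0,"wy": 0,"wz": 0,"dx": -1,"dy": -0.6,"dz": -0.8,"fingers": -1}

```text
clock: 28.9
eef_pos: [527.8, 41.6, 218.6]
eef_rot: [-3.141, -0.0, 0.002]
wrist_force: [1.1, 0.6, -0.7]
finger_gap: 93.8
finger_force: 0.0
```

Run:
```python
from h import *
c=shot("wq");st();p=proj(c,[442.5,56,12])[0];print(p)
for d in trace("screw_ring",c)[:2]:
    print(d["conf"],maskc(d["pixels"]))
for X in([630.4,-20,45],):print("vessel exp",hullc(c,PROF["vessel"],630.4,-20,3))
for d in trace("vessel",c)[:3]:
    m=d["pixels"];q,a=maskc(m);print(round(d["conf"],2),q.round(1),a,fit(PROF["vessel"],[(c,q)],(630,-20,0),3)[0])
```

```text
t 28.95 pos [529.3  40.5 217.8] rot [-3.142e+00 -0.000e+00  1.000e-03] gap 93.8 ff 0.0 F [ 0.7  0.  -0.2]
[305.71302826 237.37011007]
0.56 (array([306.98587923, 237.00564831]), 2006.5)
vessel exp (array([377.07002134,  82.37416305]), 2775.888469861122)
0.87 [125.8 228.6] 2918.5 [468.37870466 264.26947579   1.        ]
0.85 [378.  82.] 2675.5 [630.81554139 -20.90770612   1.        ]
0.56 [198.6 342.5] 1637.5 [313.09871   193.1745431   1.       ]
```

Call:
servo_tool:
  motion:
    - {"wx": 0,"wy": 0,"wz": -0.075,"dx": -0.3,"dy": -0.15,"dz": 0,"fingers": -1}
    - {"wx": 0,"wy": 0,"wz": -0.15,"dx": -0.6,"dy": -0.15,"dz": 0,"fingers": -1}
    - {"wx": 0,"wy": 0,"wz": -0.22,"dx": -0.868,"dy": -0.153,"dz": 0,"fingers": -1}
    - {"wx": 0,"wy": 0,"wz": -0.3,"dx": -0.868,"dy": -0.153,"dz": 0,"fingers": -1}
    - {"wx": 0,"wy": 0,"wz": -0.37,"dx": -0.868,"dy": -0.153,"dz": 0,"fingers": -1}
    - {"wx": 0,"wy": 0,"wz": -0.44,"dx": -0.868,"dy": -0.153,"dz": 0,"fingers": -1}
    - {"wx": 0,"wy": 0,"wz": -0.52,"dx": -0.868,"dy": -0.153,"dz": 0,"fingers": -1}
    - {"wx": 0,"wy": 0,"wz": -0.59,"dx": -0.868,"dy": -0.153,"dz": 0,"fingers": -1}
    - {"wx": 0,"wy": 0,"wz": -0.66,"dx": -0.868,"dy": -0.153,"dz": 0,"fingers": -1}
    - {"wx": 0,"wy": 0,"wz": -0.73,"dx": -0.868,"dy": -0.153,"dz": 0,"fingers": -1}
  newtons: 30

```text
clock: 30.05
eef_pos: [444.2, 54.3, 216.6]
eef_rot: [-3.139, 0.0, 1.465]
wrist_force: [0.0, 0.3, -0.7]
finger_gap: 93.9
finger_force: 0.0
```

Call:
servo_tool:
  motion:
    - {"wx": 0,"wy": 0,"wz": -0.06,"dx": 0,"dy": 0,"dz": 0.2,"fingers": -1}
    - {"wx": 0,"wy": 0,"wz": -0.06,"dx": 0,"dy": 0,"dz": 0.5,"fingers": -1}
    - {"wx": 0,"wy": 0,"wz": -0.06,"dx": 0,"dy": 0,"dz": 0.5,"fingers": -1}
    - {"wx": 0,"wy": 0,"wz": -0.06,"dx": 0,"dy": 0,"dz": 0.5,"fingers": -1}

```text
clock: 30.45
eef_pos: [444.0, 54.5, 167.7]
eef_rot: [-3.14, 0.0, 1.579]
wrist_force: [-0.8, -0.2, 0.5]
finger_gap: 94.3
finger_force: 0.0
```

Run:
```python
from h import *
c=shot("wr");st()
for d in trace("screw_ring",c)[:2]:
    q,a=maskc(d["pixels"]);print(d["conf"],q,a,fit(PROF["screw_ring"],[(c,q)],(442,56,0),0)[0],hullc(c,PROF["screw_ring"],442.5,56,0))
m=blob(bright(c,60),proj(c,[442.5,56,12])[0]);
```

```text
t 30.5 pos [444.3  54.6 168.4] rot [-3.142  0.     1.579] gap 94.0 ff 0.0 F [ 0.3 -0.   0.9]
0.65 [316.36540767 180.41546763] 2780.0 [443.57516708  55.27416885   1.        ] (array([315.36278566, 179.751176  ]), 2937.21331331064)
```

Call:
servo_tool:
  motion:
    - {"wx": 0,"wy": 0,"wz": 0,"dx": 0.01,"dy": -0.013,"dz": 0.3,"fingers": -1}
    - {"wx": 0,"wy": 0,"wz": 0,"dx": 0.01,"dy": -0.013,"dz": 0.6,"fingers": -1}
    - {"wx": 0,"wy": 0,"wz": 0,"dx": 0.01,"dy": -0.013,"dz": 0.9,"fingers": -1}
    - {"wx": 0,"wy": 0,"wz": 0,"dx": 0.01,"dy": -0.013,"dz": 0.9,"fingers": -1}
    - {"wx": 0,"wy": 0,"wz": 0,"dx": 0.01,"dy": -0.013,"dz": 0.9,"fingers": -1}

```text
clock: 31.05
eef_pos: [443.1, 55.9, 79.2]
eef_rot: [3.141, -0.0, 1.58]
wrist_force: [0.2, -0.3, 1.0]
finger_gap: 94.2
finger_force: 0.0
```

Call:
servo_tool:
  motion:
    - {"wx": 0,"wy": 0,"wz": 0,"dx": 0,"dy": 0,"dz": 0.3,"fingers": -1}
    - {"wx": 0,"wy": 0,"wz": 0,"dx": 0,"dy": 0,"dz": 0.5,"fingers": -1}
    - {"wx": 0,"wy": 0,"wz": 0,"dx": 0,"dy": 0,"dz": 0.65,"fingers": -1}
    - {"wx": 0,"wy": 0,"wz": 0,"dx": 0,"dy": 0,"dz": 0.72,"fingers": -1}
    - {"wx": 0,"wy": 0,"wz": 0,"dx": 0,"dy": 0,"dz": 0.72,"fingers": -1}
    - {"wx": 0,"wy": 0,"wz": 0,"dx": 0,"dy": 0,"dz": 0.72,"fingers": -1}

```text
clock: 31.65
eef_pos: [443.3, 55.9, 7.2]
eef_rot: [3.14, -0.0, 1.58]
wrist_force: [0.3, -0.4, 0.5]
finger_gap: 94.0
finger_force: 0.0
```

Call:
servo_tool:
  motion:
    - {"wx": 0,"wy": 0,"wz": 0,"dx": 0,"dy": 0,"dz": 0,"fingers": -0.6}
    - {"wx": 0,"wy": 0,"wz": 0,"dx": 0,"dy": 0,"dz": 0,"fingers": -0.5}
    - {"wx": 0,"wy": 0,"wz": 0,"dx": 0,"dy": 0,"dz": 0,"fingers": -0.35}
    - {"wx": 0,"wy": 0,"wz": 0,"dx": 0,"dy": 0,"dz": 0,"fingers": 0}
    - {"wx": 0,"wy": 0,"wz": 0,"dx": 0,"dy": 0,"dz": 0,"fingers": 0}
    - {"wx": 0,"wy": 0,"wz": 0,"dx": 0,"dy": 0,"dz": 0,"fingers": 0}

```text
clock: 32.25
eef_pos: [442.5, 55.9, 6.0]
eef_rot: [3.141, -0.0, 1.58]
wrist_force: [-1.1, -0.2, 4.3]
finger_gap: 64.0
finger_force: 30.0
```

Call:
servo_tool:
  motion:
    - {"wx": 0,"wy": 0,"wz": 0,"dx": 0,"dy": 0,"dz": -0.1,"fingers": 0}
    - {"wx": 0,"wy": 0,"wz": 0,"dx": 0,"dy": 0,"dz": -0.3,"fingers": 0}
    - {"wx": 0,"wy": 0,"wz": 0,"dx": 0,"dy": 0,"dz": -0.5,"fingers": 0}
    - {"wx": 0,"wy": 0,"wz": 0,"dx": 0,"dy": 0,"dz": -0.5,"fingers": 0}

```text
clock: 32.65
eef_pos: [443.5, 56.0, 58.1]
eef_rot: [3.138, -0.0, 1.58]
wrist_force: [0.9, 0.4, -3.3]
finger_gap: 63.7
finger_force: 30.0
```

Call:
servo_tool:
  motion:
    - {"wx": 0,"wy": 0,"wz": 0,"dx": -0.3,"dy": 0,"dz": -0.2,"fingers": 0}
    - {"wx": 0,"wy": 0,"wz": 0,"dx": -0.6,"dy": 0,"dz": -0.4,"fingers": 0}
    - {"wx": 0,"wy": 0,"wz": 0,"dx": -1,"dy": 0,"dz": -0.5,"fingers": 0}
    - {"wx": 0,"wy": 0,"wz": 0,"dx": -1,"dy": 0,"dz": -0.5,"fingers": 0}

```text
clock: 33.05
eef_pos: [443.6, -47.3, 106.5]
eef_rot: [3.14, 0.001, 1.577]
wrist_force: [-0.3, 0.5, -2.2]
finger_gap: 63.5
finger_force: 30.0
```

Call:
servo_tool:
  motion:
    - {"wx": 0,"wy": 0,"wz": 0,"dx": -0.2,"dy": 0.3,"dz": 0,"fingers": 0}
    - {"wx": 0,"wy": 0,"wz": 0,"dx": -0.4,"dy": 0.6,"dz": 0,"fingers": 0}
    - {"wx": 0,"wy": 0,"wz": 0,"dx": -0.485,"dy": 0.92,"dz": 0,"fingers": 0}
    - {"wx": 0,"wy": 0,"wz": 0,"dx": -0.485,"dy": 0.92,"dz": 0,"fingers": 0}
    - {"wx": 0,"wy": 0,"wz": 0,"dx": -0.485,"dy": 0.92,"dz": 0,"fingers": 0}

```text
clock: 33.55
eef_pos: [535.0, -91.3, 104.3]
eef_rot: [-3.139, -0.001, 1.58]
wrist_force: [-0.1, 1.0, -2.7]
finger_gap: 63.8
finger_force: 30.0
```

Call:
servo_tool:
  motion:
    - {"wx": 0,"wy": 0,"wz": 0,"dx": 0,"dy": 0.3,"dz": 0,"fingers": 0}
    - {"wx": 0,"wy": 0,"wz": 0,"dx": 0,"dy": 0.6,"dz": 0,"fingers": 0}
    - {"wx": 0,"wy": 0,"wz": 0,"dx": 0,"dy": 0.8,"dz": 0,"fingers": 0}
    - {"wx": 0,"wy": 0,"wz": 0,"dx": 0,"dy": 0.93,"dz": 0,"fingers": 0}
    - {"wx": 0,"wy": 0,"wz": 0,"dx": 0,"dy": 0.93,"dz": 0,"fingers": 0}
    - {"wx": 0,"wy": 0,"wz": 0,"dx": 0,"dy": 0.93,"dz": 0,"fingers": 0}

```text
clock: 34.15
eef_pos: [627.6, -90.5, 105.3]
eef_rot: [-3.14, -0.0, 1.58]
wrist_force: [0.3, 0.9, -3.7]
finger_gap: 63.8
finger_force: 30.0
```

Run:
```python
from h import *
c=shot("ws");s=st();go(628.3,-92.5,14)
for d in trace("vessel",c)[:3]:
    q,a=maskc(d["pixels"]);print(round(d["conf"],2),q.round(1),a,fit(PROF["vessel"],[(c,q)],(630,-20,0),3)[0])
for d in trace("screw_ring",c)[:2]:
    q,a=maskc(d["pixels"]);print("ring",round(d["conf"],2),q,a,fit(PROF["screw_ring"],[(c,q)],(628,-92,0),s["eef_pos"][2]-6)[0])
```

```text
t 34.2 pos [627.6 -90.6 105.6] rot [-3.141 -0.     1.58 ] gap 63.9 ff 30.0 F [-0.1 -0.5 -2.8]
go [-0.019  0.007  0.916] wz 0
0.63 [321.8 112.2] 4917.0 [630.63081496 -20.70741839   1.        ]
ring 0.79 [317.33778873 235.15143097] 9539.0 [628.42877698 -89.2969862    1.        ]
```

Call:
servo_tool:
  motion:
    - {"wx": 0,"wy": 0,"wz": 0,"dx": -0.022,"dy": 0.007,"dz": 0.2,"fingers": 0}
    - {"wx": 0,"wy": 0,"wz": 0,"dx": -0.022,"dy": 0.007,"dz": 0.4,"fingers": 0}
    - {"wx": 0,"wy": 0,"wz": 0,"dx": -0.022,"dy": 0.007,"dz": 0.6,"fingers": 0}
    - {"wx": 0,"wy": 0,"wz": 0,"dx": -0.022,"dy": 0.007,"dz": 0.75,"fingers": 0}
    - {"wx": 0,"wy": 0,"wz": 0,"dx": -0.022,"dy": 0.007,"dz": 0.87,"fingers": 0}
    - {"wx": 0,"wy": 0,"wz": 0,"dx": -0.022,"dy": 0.007,"dz": 0.94,"fingers": 0}
    - {"wx": 0,"wy": 0,"wz": 0,"dx": -0.022,"dy": 0.007,"dz": 0.94,"fingers": 0}
    - {"wx": 0,"wy": 0,"wz": 0,"dx": -0.022,"dy": 0.007,"dz": 0.95,"fingers": 0}

```text
clock: 35.1
eef_pos: [629.9, -93.2, 11.6]
eef_rot: [3.14, 0.0, 1.58]
wrist_force: [0.6, -0.7, -2.4]
finger_gap: 63.9
finger_force: 30.0
```

Call:
servo_tool:
  motion:
    - {"wx": 0,"wy": 0,"wz": 0,"dx": 0,"dy": 0,"dz": 0.01,"fingers": 0}
    - {"wx": 0,"wy": 0,"wz": 0,"dx": 0,"dy": 0,"dz": 0.01,"fingers": 0}
    - {"wx": 0,"wy": 0,"wz": 0,"dx": 0,"dy": 0,"dz": 0.01,"fingers": 0}

```text
clock: 35.4
eef_pos: [629.6, -93.2, 10.2]
eef_rot: [3.141, 0.0, 1.58]
wrist_force: [0.6, -0.4, -3.1]
finger_gap: 63.6
finger_force: 30.0
```

Call:
servo_tool:
  motion:
    - {"wx": 0,"wy": 0,"wz": 0,"dx": 0.003,"dy": -0.01,"dz": 0.005,"fingers": 0}
    - {"wx": 0,"wy": 0,"wz": 0,"dx": 0.003,"dy": -0.01,"dz": 0.01,"fingers": 0}
    - {"wx": 0,"wy": 0,"wz": 0,"dx": 0.003,"dy": -0.01,"dz": 0.018,"fingers": 0}
    - {"wx": 0,"wy": 0,"wz": 0,"dx": 0.003,"dy": -0.01,"dz": 0.018,"fingers": 0}

```text
clock: 35.8
eef_pos: [628.4, -92.8, 9.0]
eef_rot: [-3.141, -0.0, 1.58]
wrist_force: [-7.1, 2.1, 8.1]
finger_gap: 63.4
finger_force: 30.0
```

Call:
servo_tool:
  motion:
    - {"wx": 0,"wy": 0,"wz": 0,"dx": 0,"dy": 0,"dz": -0.012,"fingers": 0}
    - {"wx": 0,"wy": 0,"wz": 0,"dx": 0,"dy": 0,"dz": -0.012,"fingers": -0.5}
    - {"wx": 0,"wy": 0,"wz": 0,"dx": 0,"dy": 0,"dz": -0.012,"fingers": -0.8}
    - {"wx": 0,"wy": 0,"wz": 0,"dx": 0,"dy": 0,"dz": -0.012,"fingers": -0.8}
    - {"wx": 0,"wy": 0,"wz": 0,"dx": 0,"dy": 0,"dz": -0.2,"fingers": -0.8}
    - {"wx": 0,"wy": 0,"wz": 0,"dx": 0,"dy": 0,"dz": -0.6,"fingers": -0.8}
    - {"wx": 0,"wy": 0,"wz": 0,"dx": 0,"dy": 0,"dz": -1,"fingers": -0.8}
    - {"wx": 0,"wy": 0,"wz": 0,"dx": 0,"dy": 0,"dz": -1,"fingers": -0.8}

```text
clock: 36.6
eef_pos: [630.8, -93.3, 114.0]
eef_rot: [3.133, 0.002, 1.58]
wrist_force: [-0.1, 0.0, 0.0]
finger_gap: 84.3
finger_force: 0.0
```

Call:
servo_tool:
  motion:
    - {"wx": 0,"wy": 0,"wz": 0,"dx": 0,"dy": -0.4,"dz": -0.3,"fingers": -0.8}
    - {"wx": 0,"wy": 0,"wz": 0,"dx": 0,"dy": -0.8,"dz": -0.7,"fingers": -0.8}
    - {"wx": 0,"wy": 0,"wz": 0,"dx": 0.4,"dy": -1,"dz": -1,"fingers": -0.8}
    - {"wx": 0,"wy": 0,"wz": 0,"dx": 0.9,"dy": -1,"dz": -1,"fingers": -0.8}
    - {"wx": 0,"wy": 0,"wz": 0,"dx": 0.9,"dy": -1,"dz": -1,"fingers": -0.8}

```text
clock: 37.1
eef_pos: [527.3, -0.4, 209.4]
eef_rot: [3.139, -0.0, 1.582]
wrist_force: [1.4, -0.3, -0.0]
finger_gap: 84.5
finger_force: 0.0
```

Run:
```python
from h import *
c=camera("top");st()
for q in("vessel","screw_ring","bomb_head","clay_crucible"):
    for d in trace(q,c)[:3]:
        p,a=maskc(d["pixels"]);print(q,round(d["conf"],2),p.round(1),a,fit(PROF[q],[(c,p)],(630,-20,0),3)[0].round(1) if q in PROF else onz(c,p,108).round())
```

```text
t 37.15 pos [527.4  -1.3 208.6] rot [ 3.14  -0.     1.583] gap 84.3 ff 0.0 F [-0.4  0.5 -0.7]
vessel 0.85 [213.3 274.8] 309.0 [306.3 214.1   1. ]
vessel 0.63 [190.9 206.6] 619.5 [459.3 269.2   1. ]
screw_ring 0.47 [355.2 138.6] 291.0 [ 624.1 -109.8    1. ]
clay_crucible 0.43 [436.2 247.5] 104.5 [ 364.3 -292.1    1. ]
```

Call:
servo_tool:
  motion:
    - {"wx": 0,"wy": 0,"wz": 0,"dx": 0.4,"dy": -0.4,"dz": 0,"fingers": -0.8}
    - {"wx": 0,"wy": 0,"wz": 0,"dx": 0.8,"dy": -0.8,"dz": 0,"fingers": -0.8}
    - {"wx": 0,"wy": 0,"wz": 0,"dx": 1,"dy": -0.9,"dz": 0,"fingers": -0.8}
    - {"wx": 0,"wy": 0,"wz": 0,"dx": 1,"dy": -0.9,"dz": 0,"fingers": -0.8}
    - {"wx": 0,"wy": 0,"wz": 0,"dx": 1,"dy": -0.9,"dz": 0,"fingers": -0.8}

```text
clock: 37.85
eef_pos: [437.1, 94.9, 208.0]
eef_rot: [3.142, 0.0, 1.58]
wrist_force: [0.7, 0.4, -0.2]
finger_gap: 84.7
finger_force: 0.0
```

Call:
servo_tool:
  motion:
    - {"wx": 0,"wy": 0,"wz": 0,"dx": 0.4,"dy": -0.3,"dz": 0,"fingers": -0.8}
    - {"wx": 0,"wy": 0,"wz": 0,"dx": 0.8,"dy": -0.6,"dz": 0,"fingers": -0.8}
    - {"wx": 0,"wy": 0,"wz": 0,"dx": 1,"dy": -0.8,"dz": 0,"fingers": -0.8}
    - {"wx": 0,"wy": 0,"wz": 0,"dx": 1,"dy": -0.8,"dz": 0,"fingers": -0.8}
    - {"wx": 0,"wy": 0,"wz": 0,"dx": 1,"dy": -0.8,"dz": 0,"fingers": -0.8}

```text
clock: 38.35
eef_pos: [356.8, 194.1, 207.9]
eef_rot: [3.142, 0.0, 1.579]
wrist_force: [0.1, 0.2, -0.1]
finger_gap: 84.6
finger_force: 0.0
```

Run:
```python
from h import *
c=shot("wt");st()
for d in trace("sample_jar",c)[:3]:
    p,a=maskc(d["pixels"]);x=fit(PROF["sample_jar"],[(c,p)],(352,294,0),0)[0];print(round(d["conf"],2),p.round(1),a,x.round(1),hullc(c,PROF["sample_jar"],x[0],x[1],0)[1])
```

```text
t 38.4 pos [356.9 193.8 207.9] rot [-3.141  0.     1.579] gap 84.4 ff 0.0 F [ 0.2  0.5 -0.3]
0.88 [313.1  82.4] 1208.5 [352.2 295.6   1. ] 1344.8674517465988
```

Call:
servo_tool:
  motion:
    - {"wx": 0,"wy": 0,"wz": 0,"dx": 0.4,"dy": -0.046,"dz": 0,"fingers": -0.8}
    - {"wx": 0,"wy": 0,"wz": 0,"dx": 0.8,"dy": -0.046,"dz": 0,"fingers": -0.6}
    - {"wx": 0,"wy": 0,"wz": 0,"dx": 0.95,"dy": -0.046,"dz": 0.2,"fingers": -0.5}
    - {"wx": 0,"wy": 0,"wz": 0,"dx": 0.95,"dy": -0.046,"dz": 0.4,"fingers": -0.5}
    - {"wx": 0,"wy": 0,"wz": 0,"dx": 0.95,"dy": -0.046,"dz": 0.6,"fingers": -0.5}
    - {"wx": 0,"wy": 0,"wz": 0,"dx": 0.95,"dy": -0.046,"dz": 0.6,"fingers": -0.5}
    - {"wx": 0,"wy": 0,"wz": 0,"dx": 0.95,"dy": -0.046,"dz": 0.6,"fingers": -0.5}
  newtons: 15

```text
clock: 39.15
eef_pos: [351.2, 289.1, 148.4]
eef_rot: [-3.141, 0.0, 1.578]
wrist_force: [-0.1, 0.0, 0.7]
finger_gap: 70.7
finger_force: 0.0
```

Run:
```python
from h import *
c=shot("wu");st();o=[]
for d in trace("sample_jar",c)[:3]:
    p,a=maskc(d["pixels"]);x=fit(PROF["sample_jar"],[(c,p)],(352,294,0),0)[0];print(round(d["conf"],2),p.round(1),a,x.round(1),hullc(c,PROF["sample_jar"],x[0],x[1],0)[1]);o.append((c,p))
t=ld("wt");print(fit(PROF["sample_jar"],[o[0],(t,(313.1,82.4))],(352,295,0)))
```

```text
t 39.2 pos [351.3 289.4 148.9] rot [ 3.141 -0.     1.579] gap 70.3 ff 0.0 F [ 0.6 -1.2 -0.3]
0.57 [317.7 182.5] 1675.5 [352.3 296.4   1. ] 1777.4876991338097
(array([352.29552668, 295.86077726,  -2.40806231]), array([-0.0665409 ,  0.00307871,  0.07289319, -0.00304383]))
```

Call:
servo_tool:
  motion:
    - {"wx": 0,"wy": 0,"wz": 0,"dx": 0.066,"dy": 0.01,"dz": 0.2,"fingers": -0.5}
    - {"wx": 0,"wy": 0,"wz": 0,"dx": 0.066,"dy": 0.01,"dz": 0.5,"fingers": -0.5}
    - {"wx": 0,"wy": 0,"wz": 0,"dx": 0.066,"dy": 0.01,"dz": 0.9,"fingers": -0.5}
    - {"wx": 0,"wy": 0,"wz": 0,"dx": 0.066,"dy": 0.01,"dz": 0.9,"fingers": -0.5}
    - {"wx": 0,"wy": 0,"wz": 0,"dx": 0.066,"dy": 0.01,"dz": 0.9,"fingers": -0.5}

```text
clock: 39.75
eef_pos: [351.9, 296.5, 59.4]
eef_rot: [3.141, -0.0, 1.58]
wrist_force: [-0.2, -0.1, 1.0]
finger_gap: 70.6
finger_force: 0.0
```

Call:
servo_tool:
  motion:
    - {"wx": 0,"wy": 0,"wz": 0,"dx": 0,"dy": 0,"dz": 0.2,"fingers": -0.5}
    - {"wx": 0,"wy": 0,"wz": 0,"dx": 0,"dy": 0,"dz": 0.35,"fingers": -0.5}
    - {"wx": 0,"wy": 0,"wz": 0,"dx": 0,"dy": 0,"dz": 0.43,"fingers": -0.5}
    - {"wx": 0,"wy": 0,"wz": 0,"dx": 0,"dy": 0,"dz": 0.43,"fingers": -0.5}
    - {"wx": 0,"wy": 0,"wz": 0,"dx": 0,"dy": 0,"dz": 0.43,"fingers": -0.5}

```text
clock: 40.25
eef_pos: [352.0, 296.7, 16.4]
eef_rot: [3.14, -0.001, 1.58]
wrist_force: [-0.3, 0.4, -0.5]
finger_gap: 70.7
finger_force: 0.0
```

Call:
servo_tool:
  motion:
    - {"wx": 0,"wy": 0,"wz": 0,"dx": 0,"dy": 0,"dz": 0,"fingers": -0.2}
    - {"wx": 0,"wy": 0,"wz": 0,"dx": 0,"dy": 0,"dz": 0,"fingers": 0}
    - {"wx": 0,"wy": 0,"wz": 0,"dx": 0,"dy": 0,"dz": 0,"fingers": 0.1}
    - {"wx": 0,"wy": 0,"wz": 0,"dx": 0,"dy": 0,"dz": 0,"fingers": 0.2}
    - {"wx": 0,"wy": 0,"wz": 0,"dx": 0,"dy": 0,"dz": 0,"fingers": 0.4}
    - {"wx": 0,"wy": 0,"wz": 0,"dx": 0,"dy": 0,"dz": 0,"fingers": 0.4}
    - {"wx": 0,"wy": 0,"wz": 0,"dx": 0,"dy": 0,"dz": 0,"fingers": 0.4}

```text
clock: 40.95
eef_pos: [351.3, 296.3, 15.2]
eef_rot: [3.141, -0.0, 1.58]
wrist_force: [-1.1, -0.4, 3.9]
finger_gap: 39.8
finger_force: 15.0
```

Call:
servo_tool:
  motion:
    - {"wx": 0,"wy": 0,"wz": 0,"dx": 0,"dy": 0,"dz": -0.1,"fingers": 0.4}
    - {"wx": 0,"wy": 0,"wz": 0,"dx": 0,"dy": 0,"dz": -0.3,"fingers": 0.4}
    - {"wx": 0,"wy": 0,"wz": 0,"dx": 0,"dy": 0,"dz": -0.6,"fingers": 0.4}
    - {"wx": 0,"wy": 0,"wz": 0,"dx": 0,"dy": 0,"dz": -0.95,"fingers": 0.4}
    - {"wx": 0,"wy": 0,"wz": 0,"dx": 0,"dy": 0,"dz": -0.95,"fingers": 0.4}

```text
clock: 41.45
eef_pos: [352.8, 297.4, 114.4]
eef_rot: [3.136, -0.004, 1.58]
wrist_force: [0.4, 0.5, -2.1]
finger_gap: 39.7
finger_force: 15.0
```

Call:
servo_tool:
  motion:
    - {"wx": 0,"wy": 0,"wz": 0,"dx": -0.3,"dy": 0,"dz": -0.2,"fingers": 0.4}
    - {"wx": 0,"wy": 0,"wz": 0,"dx": -0.6,"dy": 0.2,"dz": -0.4,"fingers": 0.4}
    - {"wx": 0,"wy": 0,"wz": 0,"dx": -0.9,"dy": 0.4,"dz": -0.5,"fingers": 0.4}
    - {"wx": 0,"wy": 0,"wz": 0,"dx": -1,"dy": 0.4,"dz": -0.5,"fingers": 0.4}
    - {"wx": 0,"wy": 0,"wz": 0,"dx": -1,"dy": 0.4,"dz": -0.5,"fingers": 0.4}

```text
clock: 41.95
eef_pos: [392.0, 195.7, 159.7]
eef_rot: [-3.141, 0.0, 1.578]
wrist_force: [-0.3, 0.9, -0.7]
finger_gap: 39.8
finger_force: 15.0
```

Call:
servo_tool:
  motion:
    - {"wx": 0,"wy": 0,"wz": 0,"dx": -0.3,"dy": 0.2,"dz": 0,"fingers": 0.4}
    - {"wx": 0,"wy": 0,"wz": 0,"dx": -0.6,"dy": 0.4,"dz": 0,"fingers": 0.4}
    - {"wx": 0,"wy": 0,"wz": 0,"dx": -0.9,"dy": 0.6,"dz": 0,"fingers": 0.4}
    - {"wx": 0,"wy": 0,"wz": 0,"dx": -1,"dy": 0.6,"dz": 0,"fingers": 0.4}
    - {"wx": 0,"wy": 0,"wz": 0,"dx": -1,"dy": 0.6,"dz": 0,"fingers": 0.4}

```text
clock: 42.45
eef_pos: [452.5, 97.1, 159.2]
eef_rot: [-3.14, 0.0, 1.579]
wrist_force: [-1.2, 0.9, -1.3]
finger_gap: 40.2
finger_force: 15.0
```

Call:
servo_tool:
  motion:
    - {"wx": 0,"wy": 0,"wz": 0,"dx": -0.2,"dy": 0.3,"dz": 0,"fingers": 0.4}
    - {"wx": 0,"wy": 0,"wz": 0,"dx": -0.4,"dy": 0.6,"dz": 0,"fingers": 0.4}
    - {"wx": 0,"wy": 0,"wz": 0,"dx": -0.44,"dy": 0.9,"dz": 0,"fingers": 0.4}
    - {"wx": 0,"wy": 0,"wz": 0,"dx": -0.44,"dy": 0.9,"dz": 0,"fingers": 0.4}
    - {"wx": 0,"wy": 0,"wz": 0,"dx": -0.44,"dy": 0.9,"dz": 0,"fingers": 0.4}
    - {"wx": 0,"wy": 0,"wz": 0,"dx": -0.44,"dy": 0.9,"dz": 0,"fingers": 0.4}

```text
clock: 43.05
eef_pos: [542.5, 55.3, 159.9]
eef_rot: [-3.141, -0.0, 1.581]
wrist_force: [-0.2, 0.2, -1.2]
finger_gap: 39.3
finger_force: 15.0
```

Run:
```python
from h import *
st();go(632.5,52.9,18)
```

```text
t 43.05 pos [542.5  55.3 159.9] rot [-3.141 -0.     1.581] gap 39.3 ff 15.0 F [-0.2  0.2 -1.2]
go [-0.033  0.901  1.418] wz 0
```

Call:
servo_tool:
  motion:
    - {"wx": 0,"wy": 0,"wz": 0,"dx": -0.03,"dy": 0.3,"dz": 0,"fingers": 0.4}
    - {"wx": 0,"wy": 0,"wz": 0,"dx": -0.03,"dy": 0.6,"dz": 0,"fingers": 0.4}
    - {"wx": 0,"wy": 0,"wz": 0,"dx": -0.03,"dy": 0.9,"dz": 0,"fingers": 0.4}
    - {"wx": 0,"wy": 0,"wz": 0,"dx": -0.03,"dy": 0.9,"dz": 0.2,"fingers": 0.4}
    - {"wx": 0,"wy": 0,"wz": 0,"dx": -0.03,"dy": 0.9,"dz": 0.4,"fingers": 0.4}
    - {"wx": 0,"wy": 0,"wz": 0,"dx": -0.03,"dy": 0.9,"dz": 0.6,"fingers": 0.4}
    - {"wx": 0,"wy": 0,"wz": 0,"dx": -0.03,"dy": 0.9,"dz": 0.8,"fingers": 0.4}
    - {"wx": 0,"wy": 0,"wz": 0,"dx": -0.03,"dy": 0.9,"dz": 0.9,"fingers": 0.4}
    - {"wx": 0,"wy": 0,"wz": 0,"dx": -0.03,"dy": 0.9,"dz": 0.9,"fingers": 0.4}
    - {"wx": 0,"wy": 0,"wz": 0,"dx": -0.03,"dy": 0.9,"dz": 0.9,"fingers": 0.4}

```text
clock: 44.05
eef_pos: [633.7, 52.2, 71.1]
eef_rot: [3.141, -0.0, 1.58]
wrist_force: [0.6, -0.8, 0.2]
finger_gap: 39.6
finger_force: 15.0
```

Run:
```python
from h import *
c=shot("wv");st();go(632.5,52.9,18.5)
```

```text
t 44.1 pos [633.9  52.   71.4] rot [ 3.14 -0.    1.58] gap 39.6 ff 15.0 F [-0.1 -0.1  0.2]
go [ 0.009 -0.015  0.529] wz 0
```

Call:
servo_tool:
  motion:
    - {"wx": 0,"wy": 0,"wz": 0,"dx": 0.008,"dy": -0.013,"dz": 0.15,"fingers": 0.4}
    - {"wx": 0,"wy": 0,"wz": 0,"dx": 0.008,"dy": -0.013,"dz": 0.3,"fingers": 0.4}
    - {"wx": 0,"wy": 0,"wz": 0,"dx": 0.008,"dy": -0.013,"dz": 0.42,"fingers": 0.4}
    - {"wx": 0,"wy": 0,"wz": 0,"dx": 0.008,"dy": -0.013,"dz": 0.49,"fingers": 0.4}
    - {"wx": 0,"wy": 0,"wz": 0,"dx": 0.008,"dy": -0.013,"dz": 0.51,"fingers": 0.4}
    - {"wx": 0,"wy": 0,"wz": 0,"dx": 0.008,"dy": -0.013,"dz": 0.51,"fingers": 0.4}
    - {"wx": 0,"wy": 0,"wz": 0,"dx": 0.008,"dy": -0.013,"dz": 0.51,"fingers": 0.4}

```text
clock: 44.8
eef_pos: [632.4, 52.6, 19.2]
eef_rot: [3.141, 0.0, 1.58]
wrist_force: [-0.4, -0.0, 0.0]
finger_gap: 39.6
finger_force: 15.0
```

Call:
servo_tool:
  motion:
    - {"wx": 0,"wy": 0,"wz": 0,"dx": 0,"dy": 0,"dz": 0.01,"fingers": 0.4}
    - {"wx": 0,"wy": 0,"wz": 0,"dx": 0,"dy": 0,"dz": 0.01,"fingers": 0.4}
    - {"wx": 0,"wy": 0,"wz": 0,"dx": 0,"dy": 0,"dz": 0.01,"fingers": 0.4}

```text
clock: 45.1
eef_pos: [632.3, 52.6, 18.2]
eef_rot: [3.141, -0.0, 1.58]
wrist_force: [-0.3, 0.4, -0.1]
finger_gap: 40.0
finger_force: 15.0
```

Call:
servo_tool:
  motion:
    - {"wx": 0,"wy": 0,"wz": 0,"dx": 0,"dy": 0,"dz": 0.007,"fingers": 0.4}
    - {"wx": 0,"wy": 0,"wz": 0,"dx": 0,"dy": 0,"dz": 0.007,"fingers": 0.4}
    - {"wx": 0,"wy": 0,"wz": 0,"dx": 0,"dy": 0,"dz": 0.007,"fingers": 0.4}

```text
clock: 45.4
eef_pos: [632.3, 52.6, 18.1]
eef_rot: [3.141, 0.0, 1.58]
wrist_force: [-3.0, 0.1, 6.4]
finger_gap: 40.0
finger_force: 15.0
```

Contact. I release, rise and withdraw, then check everything.

Call:
servo_tool:
  motion:
    - {"wx": 0,"wy": 0,"wz": 0,"dx": 0,"dy": 0,"dz": -0.006,"fingers": 0.4}
    - {"wx": 0,"wy": 0,"wz": 0,"dx": 0,"dy": 0,"dz": -0.006,"fingers": 0.1}
    - {"wx": 0,"wy": 0,"wz": 0,"dx": 0,"dy": 0,"dz": -0.006,"fingers": 0}
    - {"wx": 0,"wy": 0,"wz": 0,"dx": 0,"dy": 0,"dz": -0.006,"fingers": -0.2}
    - {"wx": 0,"wy": 0,"wz": 0,"dx": 0,"dy": 0,"dz": -0.006,"fingers": -0.4}
    - {"wx": 0,"wy": 0,"wz": 0,"dx": 0,"dy": 0,"dz": -0.1,"fingers": -0.4}
    - {"wx": 0,"wy": 0,"wz": 0,"dx": 0,"dy": 0,"dz": -0.4,"fingers": -0.4}
    - {"wx": 0,"wy": 0,"wz": 0,"dx": 0,"dy": 0,"dz": -0.8,"fingers": -0.4}
    - {"wx": 0,"wy": 0,"wz": 0,"dx": 0,"dy": 0,"dz": -1,"fingers": -0.4}
    - {"wx": 0,"wy": 0,"wz": 0,"dx": 0,"dy": 0,"dz": -1,"fingers": -0.4}

```text
clock: 46.4
eef_pos: [633.7, 52.7, 121.5]
eef_rot: [3.136, -0.0, 1.58]
wrist_force: [-0.0, -0.3, -1.4]
finger_gap: 65.4
finger_force: 0.0
```

Call:
servo_tool:
  motion:
    - {"wx": 0,"wy": 0,"wz": -0.07,"dx": -0.1,"dy": -0.4,"dz": -0.3,"fingers": -0.4}
    - {"wx": 0,"wy": 0,"wz": 0.07,"dx": -0.3,"dy": -0.8,"dz": -0.7,"fingers": -0.4}
    - {"wx": 0,"wy": 0,"wz": 0.14,"dx": -0.6,"dy": -1,"dz": -1,"fingers": -0.4}
    - {"wx": 0,"wy": 0,"wz": 0.21,"dx": -0.6,"dy": -1,"dz": -1,"fingers": -0.4}
    - {"wx": 0,"wy": 0,"wz": 0.28,"dx": -0.6,"dy": -1,"dz": -1,"fingers": -0.4}
    - {"wx": 0,"wy": 0,"wz": 0.35,"dx": -0.6,"dy": -1,"dz": -1,"fingers": -0.4}
    - {"wx": 0,"wy": 0,"wz": 0.42,"dx": -0.6,"dy": -1,"dz": -1,"fingers": -0.4}

```text
clock: 47.1
eef_pos: [532.4, -8.4, 216.7]
eef_rot: [-3.141, 0.001, 0.813]
wrist_force: [-0.9, -0.7, 0.1]
finger_gap: 65.7
finger_force: 0.0
```

Call:
servo_tool:
  motion:
    - {"wx": 0,"wy": 0,"wz": 0.07,"dx": 0,"dy": 0,"dz": 0,"fingers": -0.4}
    - {"wx": 0,"wy": 0,"wz": 0.14,"dx": 0,"dy": 0,"dz": 0,"fingers": -0.4}
    - {"wx": 0,"wy": 0,"wz": 0.21,"dx": 0,"dy": 0,"dz": 0,"fingers": -0.4}
    - {"wx": 0,"wy": 0,"wz": 0.28,"dx": 0,"dy": 0,"dz": 0,"fingers": -0.4}
    - {"wx": 0,"wy": 0,"wz": 0.35,"dx": 0,"dy": 0,"dz": 0,"fingers": -0.4}
    - {"wx": 0,"wy": 0,"wz": 0.37,"dx": 0,"dy": 0,"dz": 0,"fingers": -0.4}
    - {"wx": 0,"wy": 0,"wz": 0.37,"dx": 0,"dy": 0,"dz": 0,"fingers": -0.4}

```text
clock: 47.8
eef_pos: [532.5, -8.3, 216.7]
eef_rot: [-3.141, 0.001, 0.079]
wrist_force: [0.0, -0.1, -0.7]
finger_gap: 65.8
finger_force: 0.0
```

Run:
```python
from h import *
w=shot("wx");st();s=shot("sx","side");print(edgefit([w]))
for n,c in(("w",w),("s",s)):
  for q,X in(("vessel",(630.5,-20.5,3)),("screw_ring",(628.4,-92.8,3)),("sample_jar",(632.4,52.5,3)),("steel_crucible",(641,212,50)),("clay_crucible",(366,-292,0))):
    e,ea=hullc(c,PROF[q],*X);L=[(maskc(d["pixels"]),d["conf"]) for d in trace(q,c)]
    L=[l for l in L if np.hypot(*(l[0][0]-e))<15]
    if L:
        (p,a),cf=L[0];print(n,q,round(cf,2),"exp",e.round(1),round(ea),"got",p.round(1),a,fit(PROF[q],[(c,p)],X,X[2])[0][:2].round(1))
    else: print(n,q,"not found; exp",e.round())
  for z in(87,):
    m=knob(c);e,ea=hullc(c,[(10,0),(10,30)],617.1,-262.4,108)
    try:print(n,"knob exp",e.round(1),ea,"got",maskc(blob(m,e)))
    except Exception as x:print(n,e,x)
```

```text
t 47.85 pos [532.5  -8.3 216.8] rot [-3.141e+00  1.000e-03  8.100e-02] gap 66.2 ff 0.0 F [-0.3  0.7  0.2]
(array([ 6.30540298e+02, -1.97329418e+01, -3.05983776e-02]), {(1, 0): (np.int64(23), np.float64(0.3)), (-1, 0): (np.int64(9), np.float64(0.78)), (0, 1): (np.int64(25), np.float64(0.74)), (0, -1): (np.int64(25), np.float64(0.74))})
w vessel 0.83 exp [336.6  87.2] 2429 got [336.8  87.1] 2367.5 [630.6 -20.7]
w screw_ring 0.98 exp [396.8  97.8] 2772 got [398.   97.1] 2679.5 [629.3 -94.1]
w sample_jar 0.95 exp [267.5  81.6] 1439 got [268.3  81.4] 1337.0 [632.7  51.7]
w steel_crucible 0.88 exp [105.   57.2] 898 got [104.7  54.6] 828.5 [643.4 212.2]
w clay_crucible not found; exp [511. 307.]
w knob exp [624.3 122.1] 1258.4065149896778 got (array([634.77391304, 123.34879227]), 172.5)
s vessel 0.9 exp [253.9 190.3] 941 got [253.2 190. ] 896.0 [632.6 -20.9]
s screw_ring not found; exp [272. 187.]
s sample_jar 0.98 exp [234.9 211.1] 518 got [234.  210.7] 497.0 [635.2  52.2]
s steel_crucible 0.48 exp [181.2 238.5] 190 got [179.4 238.1] 168.0 [645.1 212.5]
s clay_crucible not found; exp [403. 177.]
s knob exp [309.4 121.1] 104.68677139352076 got (array([308.65964912, 119.83859649]), 47.5)
```

```bash
python3 -c "
from cell import *
print(sign_off())"
```

```text
the job is handed in; nothing more can be done
None
```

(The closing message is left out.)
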